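Battery pack onto its charger

TASK

Put the grey battery pack on charge: slide it, rails down, along the charger's guide rails until it is fully home and the spring catch clicks up into it. Someone has parked the yellow paint bottle on the charger's deck, right in the way; stand it upright in the empty place in the round tray with the other paint bottles. Drop nothing, tip nothing, and leave everything else on the bench where it is.

Things in the scene. Friction and masses are not known exactly. Their poses are not given: they have to be found in the camera images.
- battery: Slide-on tool battery pack, loose, 0.55 kg, standing rails down, as it goes on the charger. Light grey body 108 long (x = -57 to +51) x 62 wide (y), 16 to 66 above the origin, on a black foot. Origin: centre of the foot's underside, z up. +x is the leading end, first onto the charger; an orange release tab and four small lamps on top mark the trailing end.
- pack_grip (a point): In the pack's body, straight above its origin by 46: grip it here across the 62 width. Axes as the pack's.
- pack_nose (a point): Leading lower end of the pack's foot, 52 ahead of its origin. The foot is 104 long, 46 wide, 6 high, bevelled beneath at this end; above it the neck between the rail grooves is 34 wide, up to 16 high. The notch for the catch, 21 long, is beneath the foot, 15 to 36 ahead of the pack's origin.
- charger: Charger, fixed, 225 long (x, from -120 to +105) x 120 wide (y), black with a grey deck 35 above the bench. Origin: on its underside; +x is the way the pack slides on. Its front (-x) is open deck from x = -120 to -52; guide rails stand at x = -26 to +54; a housing 75 above the bench from x = +54 is the end stop. Lay the pack's foot on the deck with its origin at about x = -107 (its tail overhangs), then slide along +x.
- mouth (a point): Middle of the rails' flared mouth, on the deck, charger x = -52, y = 0. The mouth narrows from 75 to 49 wide and stands 10 above the deck. The rails behind it stand 12 above the deck, webs 49 apart (the 46 foot runs between them), with inward steel lips 39 apart, underside 8 above the deck, over the foot; the lips begin with turned-up ends at x = -39.
- dock (a point): The home point, on the charger's deck: charger x = 0, y = 0, 35 above the bench, axes as the charger's. When the pack is fully home its origin lies here (within 1) and its x points along the charger's x; the end stop is 2 farther on.
- catch (a joint): The spring catch in the charger's deck, a steel pawl at charger x = +16 to +36 that stands 4 above it, ramped on the side the pack comes from, upright behind. Value in metres pressed down: 0 = fully up, about 0.004 while the pack's foot rides over it, back to 0 when it has clicked into the pack's notch. Spring 3 N when up, 5 N when pressed down; pushing the pack over it takes roughly 5 to 15 N.
- yellow_bottle: The yellow paint bottle, loose, about 0.24 kg, standing upright on the open front of the charger's deck: white body with yellow band, diameter 52, sloping shoulder from 84 to 100 high, yellow cylindrical cap of diameter 30 from 105 to 140 high (140 in all). Origin: centre of its underside; z up. Grip it by the cap from above.
- tray: Round steel tray, fixed, outer diameter 220, rim 12 high, flat floor 3 above the bench, 202 across. Origin: centre of its underside. Three bottles of the same shape stand in it, 55 from the centre: red towards its -x, black towards +y, green towards -y; the place towards +x is empty.
- tray_gap (a point): The empty place: a point on the tray's floor (3 above the bench) 55 from its centre along the tray's +x; axes as the tray's.
- red_bottle: Red paint bottle, same shape as the yellow one, loose, standing in the tray. Origin: centre of underside.
- black_bottle: Black paint bottle, same shape, loose, standing in the tray. Origin: centre of underside.
- green_bottle: Green paint bottle, same shape, loose, standing in the tray. Origin: centre of underside.
- tape_roll: Roll of masking tape lying flat near the pack's leading end, loose, outer diameter 76, 30 high. Origin: centre of its underside.
- wrench: Open-ended steel wrench lying beside the pack, loose, 170 long along its x, at most 36 wide, 9 high. Origin: under its middle.
- gear: Dark steel gear wheel lying flat on the pack's other side, loose, diameter 83, 12 high with a hub 30 high. Origin: centre of its underside.
- bolt_jar: Glass jar of bolts with a steel lid, standing behind the pack's trailing end, loose, diameter 60, 70 high. Origin: centre of its underside.
- dome: Red painted steel dome at the front of the bench, between the robot and the work, loose, diameter 116, 48 high. Origin: centre of its underside.
Not all that is in view belongs to the job. What is shaped like the battery but purple is not meant.

How it is judged:
By the outcome, as a careful person would: the job done as asked, in the order asked, and still so for the second after the job is handed in, with the robot touching nothing.
It also fails if it takes over 69 s, if anything falls off the work surface, if the arm or the gripper's body presses on something with over 40 N, if the wrist force passes 120 N, or if a joint passes its speed limit or range.

ROBOT

A 6-joint arm with a two-finger parallel gripper is mounted at the origin on the work surface. World frame = base frame: x ahead of the robot, y to its left, z up, the work surface at z = 0. Lengths are in mm, angles in degrees, forces in N, time in s.
With the tool pointing down it reaches from about 375 to 925 mm from the base axis. Payload 5.7 kg.
Tool frame: the origin (TCP) lies on the mounting face of the last link; the fingertips stand ahead of it and the grasp point (between the pads) lies 155 mm ahead of it (env.finger_overhang is the z of the fingertips in the tool frame, in mm); z points along the fingers, y is the direction in which the jaws open and shut (so a half turn about z gives the same grasp; the last joint's range is limited). The gripper opens to 85 mm and grips with 20 to 120 N. Pads are 22 mm wide; open, the fingers measure 114 mm over their backs; the gripper's body (76 mm by 85 mm) begins 54 mm behind the grasp point. The pads swing forward as they close: fully open they stand 13 mm farther back than shut.
Start: joints at [57.405, 20.558, 86.54, -0, 72.909, -6.595], TCP at [263.029, 539.26, 404.667] pointing down, gripper open.
Joint ranges: [-170.27, 170.27], [-57.76, 135], [12.27, 136.19], [-55.21, 235.2], [11.17, 155.16], [-170.74, 170.74]. Speed limits (degrees/s): [136.94, 136.94, 180, 180, 180, 180].

INTERFACE

Orientations are given as [roll, pitch, yaw] about the fixed x, y, z axes, in that order (R = Rz(yaw) Ry(pitch) Rx(roll)).
In Python, from workcell import env gives the robot as it stands. The module is installed in compiled form; this text tells all that it offers.
- The arm moves only by the tool play_rows, never from a script. Its argument "moves" is a list of rows, each a list of 4 numbers: the shift along the tool's x, y, z in mm, then the turn about the tool's z in rad. In form: [[dx, dy, dz, spin], ...]. A call has 1 to 12 rows; each row is the pose to reach, as a shift and turn from the pose commanded when the call began, along the tool's axes at that moment; what a row does not reach only later rows make up. A row lasts 1/8 s, in which the tool goes at most 62.5 mm and 10.7 degrees, less where a joint would pass 70% of its speed; a pose out of reach is approached as far as the arm can. A call with a gripper value outside its range is refused whole. "claw" is the opening, from 0 (shut) to 1 (fully open), set as the call begins (left out, the last holds). The fingers move at their own pace and stop on an object; "newtons" is the grip in N (left out, the last holds). Time passes only in rows, so rows that repeat a pose let the fingers close. It gives the time, the measured TCP pose, the force and the opening at its end, in the units of the state.
- env.read_state(): the state, without advancing time (a new reading comes with each control period).
- env.capture(name): name is "scene" or "top"; returns a dict with "image" (384x512x3 uint8, red, green, blue), "fx", "fy", "cx", "cy" (pixels), "k1" (the pictures are not rectified: a ray, as slopes to the right and down, at radius r is drawn at 1 + k1 r^2 times it, then the intrinsics apply), "world_from_camera" (4x4, takes a point from camera to world coordinates). Camera axes: x right, y down, z forward; pixel columns grow to the right and rows downward; lengths in mm; the calibration is good to about 2 mm. A picture is of the moment at which its call begins. There is no depth.
- env.sign_off(): hands the job in, once; it reports no verdict.
The state is a dict: "time": time; "joints": joint angles; "qvel": joint speeds; "joint_torque": joint torques, N m; "eef_pos": TCP position; "eef_rot": TCP orientation; "ft_force": force on the tool from outside, world axes, zero at the start; "moment": the same for the moment, N m; "width": opening from 0.0 (shut) to 1.0 (fully open).
Only numpy, scipy, OpenCV 4.12 (cv2) and the standard library are available. Lean on these libraries where they do the work, as an engineer would, in place of code of your own. Each camera call takes 0.05 s, during which the arm holds its last target.

## Working session

There is one attempt and no reset: what is moved stays moved. The work goes in short steps, Python scripts to look and compute and a tool call to move; the robot and the scene stay as the last step left them, time stands still between calls to the robot, and variables do not carry over. Pictures are saved under pics/ and viewed, and the job is handed in when it is done.

Besides the shell and the picture viewer there is one more tool, called as a command line: name --pt "numbers of a row" for each row, then --argument value for the rest. play_rows: Moves the arm, as the interface text tells. Its arguments: {"type":"object","properties":{"moves":{"type":"array","items":{"type":"array","items":{"type":"number"}}},"claw":{"type":"number"},"newtons":{"type":"number"}},"required":["moves"]}

```bash
mkdir -p pics; cat > h.py <<'E'
import numpy as np,cv2,json
from workcell import env
def cap(n,f):
    c=env.capture(n); cv2.imwrite(f'pics/{f}.png',c['image'][:,:,::-1])
    np.savez(f'pics/{f}.npz',**{k:np.array(v) for k,v in c.items()}); return c
def ld(f): return dict(np.load(f'pics/{f}.npz'))
def ray(c,u,v):
    x=(u-c['cx'])/c['fx'];y=(v-c['cy'])/c['fy']
    k=float(c['k1'])
    p=cv2.undistortPoints(np.array([[[float(u),float(v)]]]),np.array([[c['fx'],0,c['cx']],[0,c['fy'],c['cy']],[0,0,1.]],float),np.array([k,0,0,0,0.]))[0,0]
    T=c['world_from_camera']; return T[:3,3],T[:3,:3]@np.array([p[0],p[1],1])
def atz(c,u,v,z):
    o,d=ray(c,u,v); return o+d*(z-o[2])/d[2]
def proj(c,P):
    T=np.linalg.inv(c['world_from_camera']);q=T[:3,:3]@np.array(P,float)+T[:3,3];x,y=q[0]/q[2],q[1]/q[2]
    s=1+c['k1']*(x*x+y*y); return np.array([c['fx']*x*s+c['cx'],c['fy']*y*s+c['cy']])
def tri(*L):
    A=np.zeros((3,3));b=np.zeros(3)
    for c,u,v in L:
        o,d=ray(c,u,v);d=d/np.linalg.norm(d);M=np.eye(3)-np.outer(d,d);A+=M;b+=M@o
    return np.linalg.solve(A,b)
E
python3 - <<'E'
from h import *
for n in('scene','top'):
    c=cap(n,n+'0');print(n,c['fx'],c['fy'],c['cx'],c['cy'],c['k1'],np.round(c['world_from_camera'],3))
print(env.read_state(),env.finger_overhang)
E
```

```text
scene 403.4637972185111 403.4637972185111 261.82684392589874 193.94566747721416 0.011440672728044433 [[-4.430000e-01  7.380000e-01 -5.090000e-01  1.205464e+03]
 [ 8.960000e-01  3.680000e-01 -2.480000e-01  2.719410e+02]
 [ 4.000000e-03 -5.660000e-01 -8.250000e-01  1.281068e+03]
 [ 0.000000e+00  0.000000e+00  0.000000e+00  1.000000e+00]]
top 475.61756865170446 475.61756865170446 257.0886833351575 194.61540508867563 -0.09583325274037634 [[ 6.000000e-03 -9.780000e-01  2.080000e-01  1.510020e+02]
 [-1.000000e+00 -5.000000e-03  6.000000e-03 -9.004900e+01]
 [-5.000000e-03 -2.080000e-01 -9.780000e-01  1.468619e+03]
 [ 0.000000e+00  0.000000e+00  0.000000e+00  1.000000e+00]]
{'time': 0.1, 'joints': array([ 5.74054409e+01,  2.05929432e+01,  8.65932473e+01,  8.22563305e-04,
        7.29082786e+01, -6.59360870e+00]), 'qvel': array([-0.01556971, -0.06703257, -0.12259661,  0.06894443,  0.01212736,
        0.01492472]), 'joint_torque': array([-8.14987152e-05, -5.28645444e+01, -2.79351372e+01, -2.72906500e-04,
        5.06024880e-03, -1.67938776e-05]), 'eef_pos': array([262.8464121 , 538.99524778, 403.94333137]), 'eef_rot': array([-1.79906246e+02, -1.16281670e-02,  1.53998798e+02]), 'ft_force': array([-0.08457436,  0.33757454,  0.61666473]), 'moment': array([ 0.00879052, -0.02680242, -0.02058714]), 'width': 0.9996936057640872} 173.4
```

```bash
python3 -c "
import cv2
for n in('scene0','top0'):
    i=cv2.imread('pics/'+n+'.png');cv2.imwrite('pics/'+n+'b.png',cv2.resize(i,(800,600),interpolation=cv2.INTER_CUBIC))"
```

```text
(no output)
```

View pics/scene0b.png

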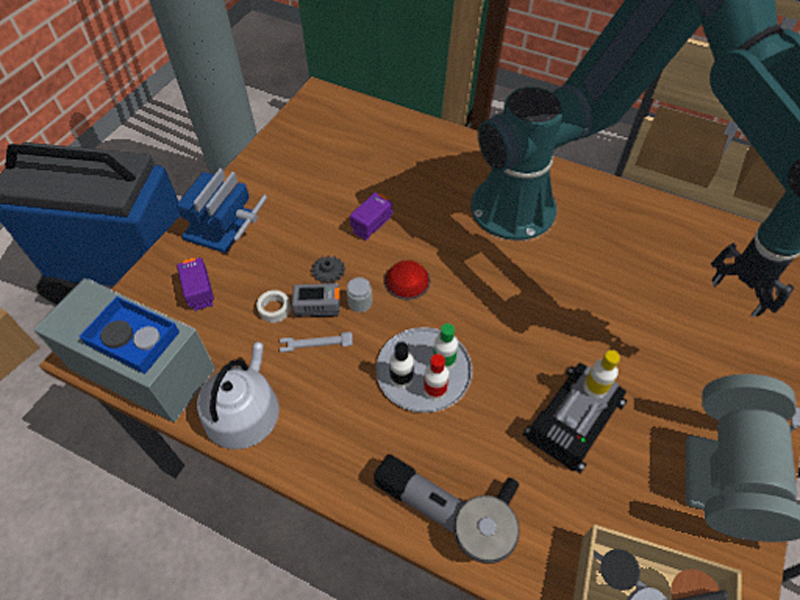

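View pics/top0b.png

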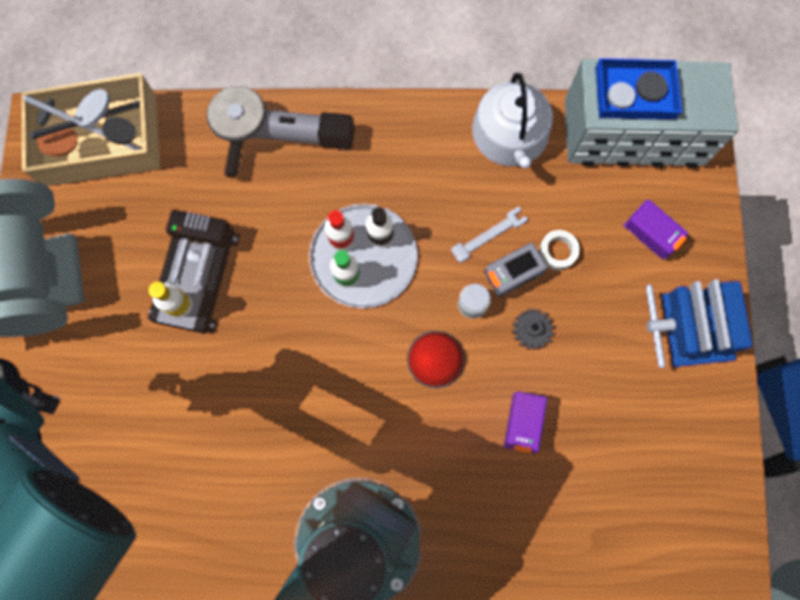

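The scene view shows the charger at about (575,415) with the yellow bottle on its deck, the tray at (425,368) and the battery at (318,300). In the top view they are at (190,270), (365,255) and (517,268). Both pictures are 800x600. Next I'll zoom in to measure.

```bash
cat > crop.py <<'E'
import cv2,sys
f,u0,v0,u1,v1,o=sys.argv[1],*map(int,sys.argv[2:6]),sys.argv[6]
i=cv2.imread(f'pics/{f}.png')[v0:v1,u0:u1]; s=min(800//(u1-u0),600//(v1-v0))
j=cv2.resize(i,None,fx=s,fy=s,interpolation=cv2.INTER_CUBIC)
for u in range((u0+9)//10*10,u1,10):
    cv2.line(j,((u-u0)*s,0),((u-u0)*s,6),(0,255,255),1);cv2.putText(j,str(u),((u-u0)*s+2,14),0,.4,(0,255,255),1)
for v in range((v0+9)//10*10,v1,10):
    cv2.line(j,(0,(v-v0)*s),(6,(v-v0)*s),(0,255,255),1);cv2.putText(j,str(v),(8,(v-v0)*s+4),0,.4,(0,255,255),1)
cv2.imwrite(f'pics/{o}.png',j)
E
python3 crop.py top0 85 125 165 220 c1; python3 crop.py scene0 330 215 410 305 c2; python3 crop.py top0 280 125 380 200 c3; python3 crop.py scene0 155 160 255 235 c4;python3 crop.py top0 190 125 275 200 c5; python3 crop.py scene0 235 200 310 265 c6
```

```text
(no output)
```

View pics/c1.png

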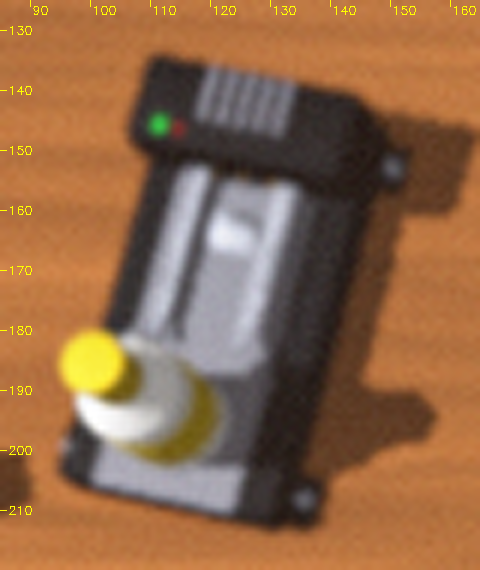

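View pics/c2.png

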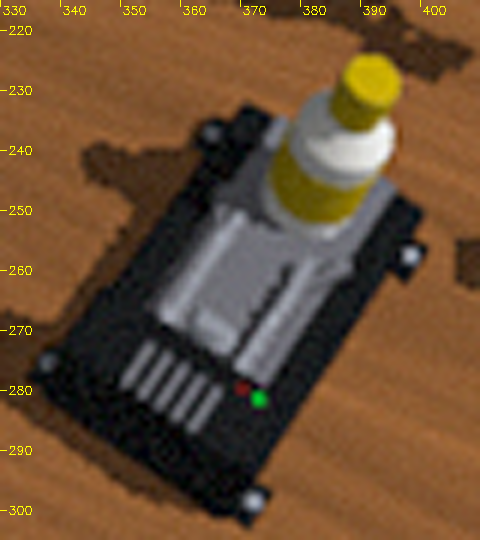

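View pics/c3.png

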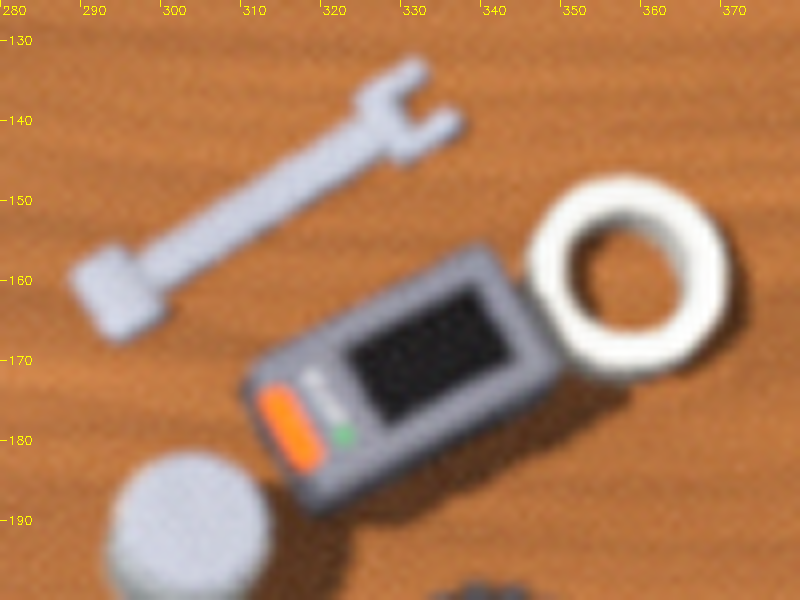

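View pics/c4.png

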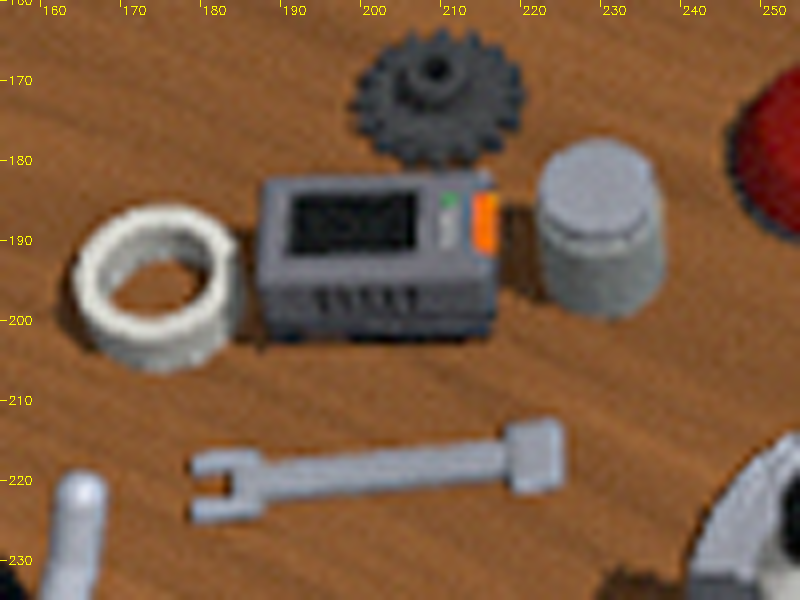

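View pics/c5.png

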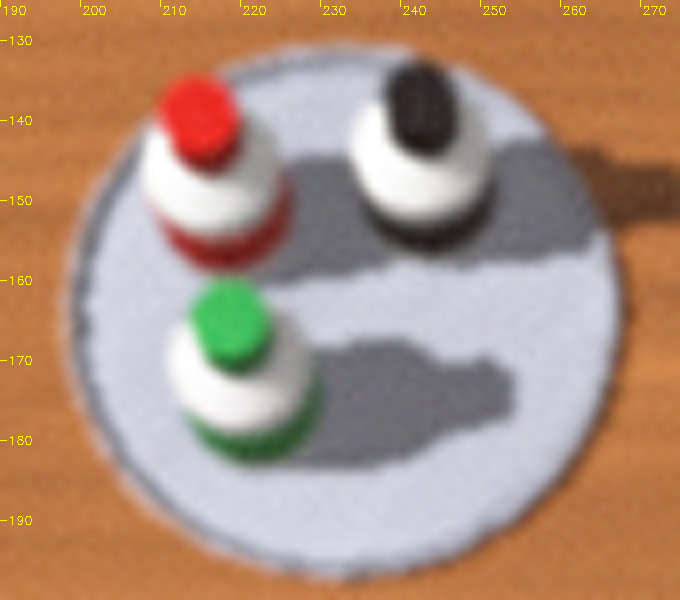

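View pics/c6.png

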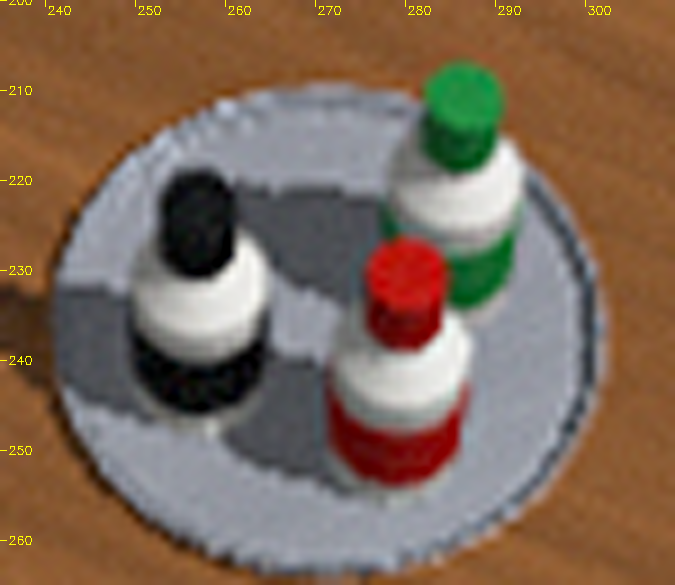

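Crop picks: in the top view, the cap is at (100,185), the catch at (122.5,163.5) and the LED at (111.5,145.5). The battery top corners are at (340,155), (350,171), (319,189) and (311,171). The tray's +x place, to the right of the green and red bottles, is unclear because I don't know the tray's yaw yet. I'll triangulate these points now.

```bash
python3 - <<'E'
from h import *
t=ld('top0');s=ld('scene0')
P={'ycap':((100,185.5),(391.5,227.5)),'LED':((111.5,145.5),(372.5,281.5)),'redLED':((114.5,146.3),(370,279.5)),
'catch':((122.5,163.8),(365.5,269.5)),
'screw_hr':((150.7,153),(337.5,275.5)),'screw_fr':((135.3,208.3),(364.5,237)),'screw_hl':((0,0),(371.5,298.5)),
'rcap':((214,138.5),(279.5,231)),'gcap':((218,164.5),(286.5,210.5)),'bcap':((242,135.5),(256.5,222)),
'tape_c':((357.5,159.5),(174,195)),
'tab':((315.3,178.8),(215.8,189.3)),'lampg':((322.5,179.5),(211.2,186)),
'b_lead_r':((349.7,171.5),(187.5,182.5)),'b_trail_l':((310.5,171.5),(216,196.5)),'b_lead_l':((340,155),(187.5,196)),'b_trail_r':((319,189),(215.5,182)),
'blk1':((339,161.5),(189.8,191.8)),'blk2':((344,169),(190.2,183.8)),'blk3':((328,178),(206,184.2)),'blk4':((323,169.7),(205.3,192))}
for k,(a,b) in P.items():
    if a[0]==0: print(k,atz(s,b[0]-.5,b[1]-.5,10));continue
    p=tri((t,a[0]-.5,a[1]-.5),(s,b[0]-.5,b[1]-.5))
    r=proj(t,p)-np.array(a)+.5
    print(k,np.round(p,1),'res',np.round(r,1))
# tray ellipse
for n,c in(('t',t),('s',s)):
    im=c['image'].astype(int)
E
```

```text
ycap [453.  362.2 173.7] res [ 0.8 -0.2]
LED [603.9 371.1  73.9] res [ 0.7 -0.1]
redLED [601.1 361.7  74.1] res [ 0.6 -0.1]
catch [555.3 341.8  38.2] res [ 1.1 -0.2]
screw_hr [601.1 264.1   3.5] res [ 0.5 -0.1]
screw_fr [419.3 301.2   4.9] res [ 1.1 -0.3]
screw_hl [630.53449498 389.07867227  10.        ]
rcap [604.4  45.  140. ] res [ 0.9 -0.3]
gcap [524.4  32.2 141.5] res [ 0.5 -0.2]
bcap [611.3 -36.2 146.4] res [ 0.4 -0.2]
tape_c [ 578.3 -400.7   20.2] res [ 1.  -0.5]
tab [ 505.  -259.4   54.7] res [ 0.6 -0.2]
lampg [ 501.8 -280.8   58.5] res [ 0.5 -0.2]
b_lead_r [ 527.9 -366.2   59.8] res [ 0.9 -0.4]
b_trail_l [ 529.5 -245.4   48.7] res [ 0.5 -0.2]
b_lead_l [ 579.8 -336.1   58.9] res [ 0.2 -0.1]
b_trail_r [ 474.8 -273.8   53.6] res [ 1.7 -0.7]
blk1 [ 560.  -335.    59.8] res [ 1.1 -0.5]
blk2 [ 533.6 -348.1   69.3] res [ 1.2 -0.5]
blk3 [ 506.  -298.4   63.7] res [ 1.  -0.4]
blk4 [ 534.  -285.    57.4] res [ 1.1 -0.5]
```

```bash
cat > ov.py <<'E'
from h import *
def R(a): a=np.radians(a); return np.array([[np.cos(a),-np.sin(a)],[np.sin(a),np.cos(a)]])
def W(pose,pts):
    pts=np.atleast_2d(np.array(pts,float)); xy=pts[:,:2]@R(pose[2]).T+np.array(pose[:2]); return np.c_[xy,pts[:,2]]
def rect(x0,x1,y0,y1,z): return [(x0,y0,z),(x1,y0,z),(x1,y1,z),(x0,y1,z),(x0,y0,z)]
def circ(r,z,cx=0,cy=0): return [(cx+r*np.cos(a),cy+r*np.sin(a),z) for a in np.linspace(0,2*np.pi,37)]
CH=[rect(-39,54,-19.5,19.5,47),rect(16,36,-8,8,39),rect(54,105,-60,60,75),rect(-120,105,-60,60,35),[(-52,37.5,45),(-26,24.5,45)],[(-52,-37.5,45),(-26,-24.5,45)]]
BA=[rect(-57,51,-31,31,66),rect(-57,51,-31,31,16),rect(-52,52,-23,23,0)]
BO=[circ(26,0),circ(26,84),circ(15,105),circ(15,140)]
TR=[circ(110,12),circ(101,3),circ(26,3,55,0),circ(26,3,-55,0),circ(26,3,0,55),circ(26,3,0,-55)]
def draw(f,box,items,out,off=(0,0)):
    c=ld(f);u0,v0,u1,v1=box;s=min(800//(u1-u0),600//(v1-v0))
    j=cv2.resize(np.ascontiguousarray(c['image'][v0:v1,u0:u1,::-1]),None,fx=s,fy=s,interpolation=cv2.INTER_CUBIC)
    for pose,z0,model,col in items:
        for pl in model:
            w=W(pose,pl);w[:,2]+=z0
            q=np.array([((proj(c,p)+off-[u0,v0])+.5)*s for p in w])
            cv2.polylines(j,[np.round(q).astype(int)],False,col,1,cv2.LINE_AA)
    cv2.imwrite(f'pics/{out}.png',j)
BOX={'top0':{'c':(85,125,165,215),'b':(280,125,380,200),'t':(190,125,275,200)},'scene0':{'c':(330,215,410,305),'b':(155,160,255,235),'t':(235,200,310,265)}}
E
cat > go.py <<'E'
from ov import *
import sys
ch=eval(sys.argv[1]);ba=eval(sys.argv[2]);tr=eval(sys.argv[3]);k=sys.argv[4]
yb=eval(sys.argv[5])
for f in('top0','scene0'):
    L={'c':[(ch,0,CH,(0,0,255)),((*yb,0),35,BO,(255,0,255))],'b':[(ba,0,BA,(0,0,255))],'t':[(tr,0,TR,(0,0,255))]}
    ims=[]
    for n in 'cbt': draw(f,BOX[f][n],L[n],f'o_{f}_{n}_{k}')
for n in 'cbt':
    a=cv2.imread(f'pics/o_top0_{n}_{k}.png');b=cv2.imread(f'pics/o_scene0_{n}_{k}.png')
    h=max(a.shape[0],b.shape[0]);pad=lambda i:cv2.copyMakeBorder(i,0,h-i.shape[0],0,0,0)
    m=np.hstack([pad(a),pad(b)]) if n=='c' else np.vstack([a,b[:, :]]) if a.shape[1]==b.shape[1] else np.hstack([pad(a),pad(b)])
    sc=min(800/m.shape[1],600/m.shape[0],1)
    if n!='c': continue
E
python3 go.py "(530,346,-13)" "(525,-304,-117)" "(565,2,0)" a "(453,362)"
```

```text
(no output)
```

View pics/o_top0_c_a.png

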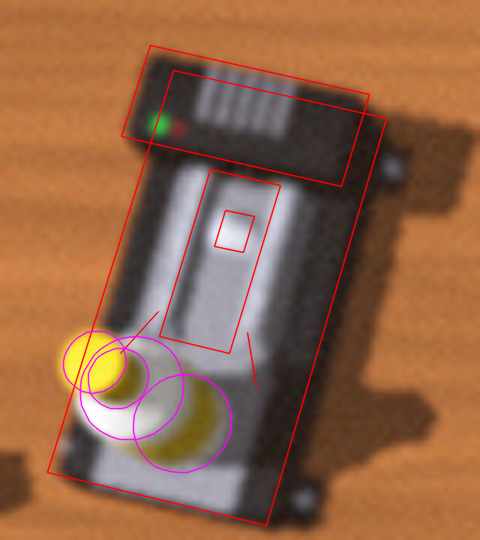

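View pics/o_scene0_c_a.png

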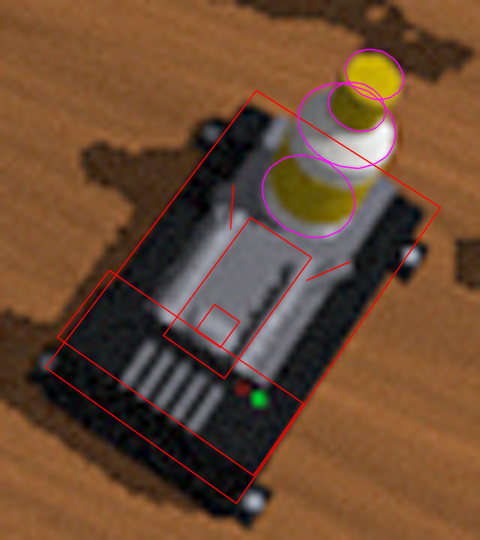

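View pics/o_top0_b_a.png

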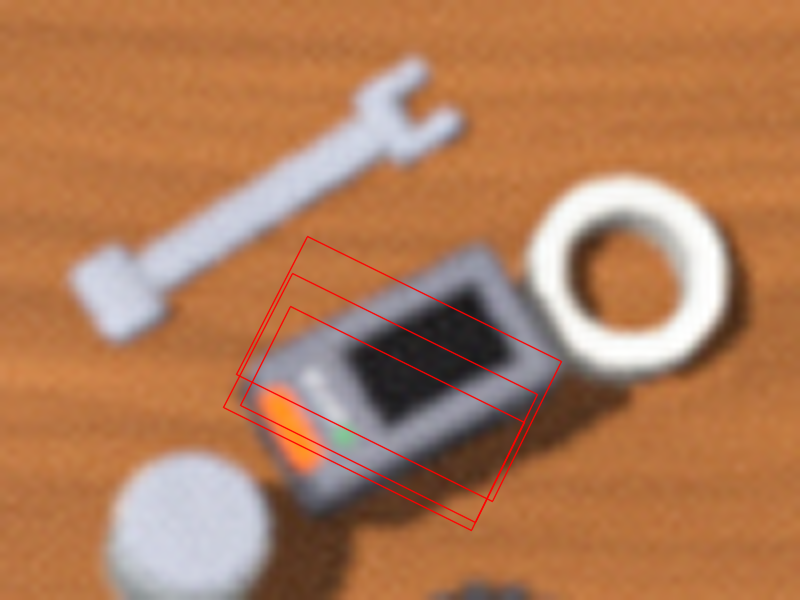

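View pics/o_scene0_b_a.png

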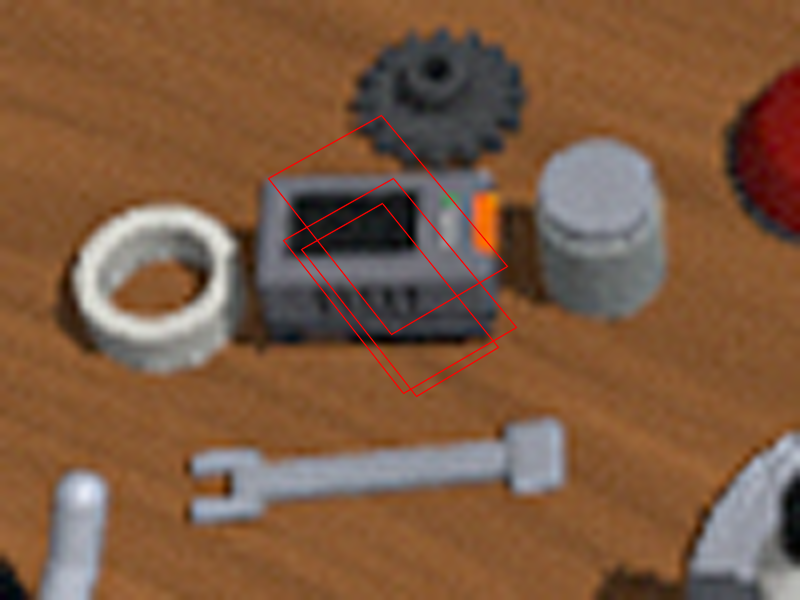

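View pics/o_top0_t_a.png

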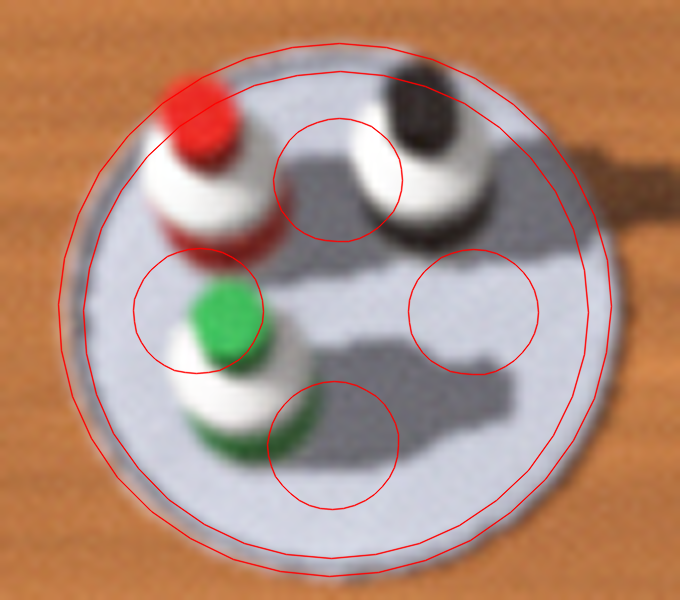

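View pics/o_scene0_t_a.png

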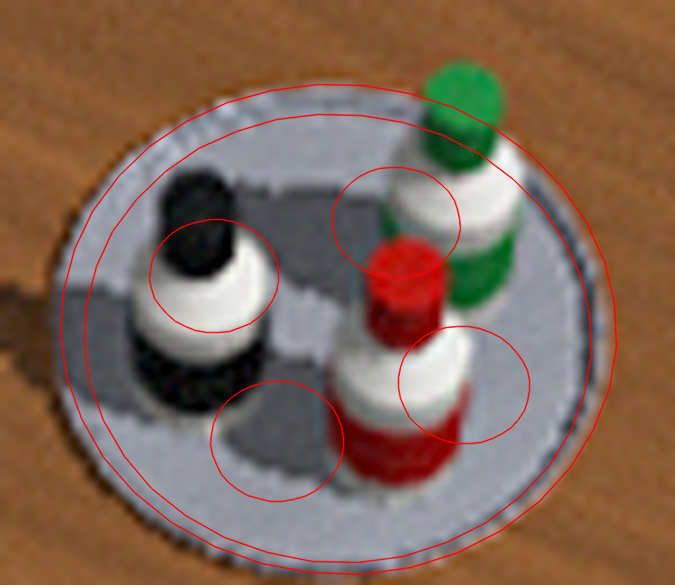

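```bash
cat > fit.py <<'E'
from ov import *
from scipy.optimize import least_squares
t=ld('top0');s=ld('scene0')
ROI={'y':((92,177,110,195),(380,220,400,240)),'r':((205,130,225,150),(270,222,287,241)),'g':((208,155,230,174),(278,202,294,221))}
def mask(c,col,roi):
    u0,v0,u1,v1=roi;h=cv2.cvtColor(c['image'],cv2.COLOR_RGB2HSV).astype(int)[v0:v1,u0:u1]
    H,S,V=h[...,0],h[...,1],h[...,2]
    m={'y':(abs(H-28)<8),'r':(H<5)|(H>172),'g':abs(H-63)<15}[col]&(S>140)&(V>60)
    n,l,st,ce=cv2.connectedComponentsWithStats(m.astype(np.uint8)*1,connectivity=4)
    k=1+np.argmax(st[1:,4]);return ce[k]+[u0,v0],st[k]
def capcent(c,x,y,z0):
    P=[proj(c,(x+15*np.cos(a),y+15*np.sin(a),z0+z)) for z in(107,140) for a in np.linspace(0,6.28,25)]
    hull=cv2.convexHull(np.array(P,np.float32));m=cv2.moments(hull);return np.array([m['m10']/m['m00'],m['m01']/m['m00']])
obs={}
for k in ROI:
    for n,c,r in(('t',t,ROI[k][0]),('s',s,ROI[k][1])):
        ce,st=mask(c,k,r);obs[n,k]=ce;print(n,k,np.round(ce,2),st[2:5])
BP={'t':{(51,31):(340.3,154.8),(-57,31):(310.7,171.3),(-57,-31):(319,189),(51,-31):(350,171.2)},'s':{(51,31):(187.6,195.3),(-57,31):(216,196),(-57,-31):(215.5,182),(51,-31):(187.3,182.5)}}
CP={'t':[((26,0,39),(122.7,163.8)),((54,19.5,47),(120.5,153)),((54,-19.5,47),(132,155.5)),((-26,19.5,47),(112.5,180.5)),((-120,60,35),(95,204.5)),((-120,-60,35),(131.5,213))],
 's':[((26,0,39),(365.5,269.5)),((54,19.5,47),(370,276.5)),((-26,-19.5,47),(370,250)),((-26,19.5,47),(384,258.5)),((-120,-60,35),(370.5,232.5)),((-120,60,35),(400.5,250.5))]}
cams={'t':t,'s':s}
def res(p,full=False):
    off={'t':p[0:2],'s':p[2:4]}
    r=list(p[:4]*.7)  # prior
    b={'y':(p[4],p[5],35),'r':(p[6],p[7],3),'g':(p[8],p[9],3)}
    for (n,k),o in obs.items(): r+=list((capcent(cams[n],*b[k])+off[n]-o)*3)
    for n in BP:
        for xy,o in BP[n].items(): r+=list(proj(cams[n],W(p[10:13],[(*xy,66)])[0])+off[n]-np.array(o)+.5)
        for xyz,o in CP[n]: r+=list(proj(cams[n],W(p[13:16],[xyz])[0])+off[n]-np.array(o)+.5)
    return np.array(r)
if __name__=='__main__':
    p0=np.array([1,0,-1,0,453,362,604,45,524,32,525,-304,-62,530,346,-13.])
    q=least_squares(res,p0,loss='soft_l1',x_scale=np.r_[np.ones(4),np.ones(12)*5])
    print(np.round(q.x,2));print(np.round(res(q.x),1));np.save('fit.npy',q.x)
    p=q.x
    for f,o in(('top0',p[:2]),('scene0',p[2:4])):
        draw(f,BOX[f]['c'],[(p[13:16],0,CH,(0,0,255)),((p[4],p[5],0),35,BO,(255,0,255))],f'p_{f}_c',o)
        draw(f,BOX[f]['b'],[(p[10:13],0,BA,(0,0,255))],f'p_{f}_b',o)
        draw(f,BOX[f]['t'],[((p[6],p[7],0),3,BO,(0,0,255)),((p[8],p[9],0),3,BO,(0,0,255))],f'p_{f}_t',o)
    for n in 'cb':
        a,b=[cv2.imread(f'pics/p_{f}_{n}.png') for f in('top0','scene0')]
        m=np.vstack([a,b]) if n=='b' else np.hstack([a,b]);sc=min(800/m.shape[1],600/m.shape[0],1)
E
python3 fit.py
```

```text
t y [100.93 185.5 ] [ 13  12 111]
s y [390.59 229.79] [ 12  13 115]
t r [214.8  139.82] [10 11 82]
s r [279.55 232.26] [ 9 12 89]
t g [218.5 165. ] [ 8  9 58]
s g [286.09 212.64] [ 9 11 69]
[ 2.1000e-01  3.0000e-02 -5.8000e-01  7.0000e-02  4.5421e+02  3.6552e+02
  6.0233e+02  4.5250e+01  5.2475e+02  3.3140e+01  5.2834e+02 -3.0486e+02
 -6.0970e+01  5.2842e+02  3.4572e+02 -1.0770e+01]
[ 0.1  0.  -0.4  0.   0.4  0.4  0.8  1.   0.1 -0.  -0.4 -0.2 -0.6  0.2
 -0.7  0.  -0.  -0.7 -0.7 -0.9  1.2 -1.2  0.6  0.   1.3  0.1 -0.9  0.7
 -0.6  0.4  0.6 -2.6 -0.6  0.8 -0.3 -0.3 -0.4 -0.   0.9 -1.8  1.7 -1.5
  0.8 -0.9  0.4 -0.4 -2.4  1.3 -1.2  3.4 -4.8  1.3  0.2 -3.1  1.3 -2.6]
```

View pics/p_top0_c.png

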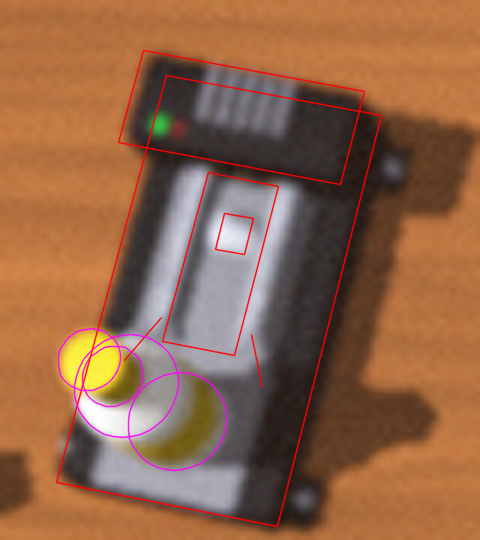

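View pics/p_scene0_c.png

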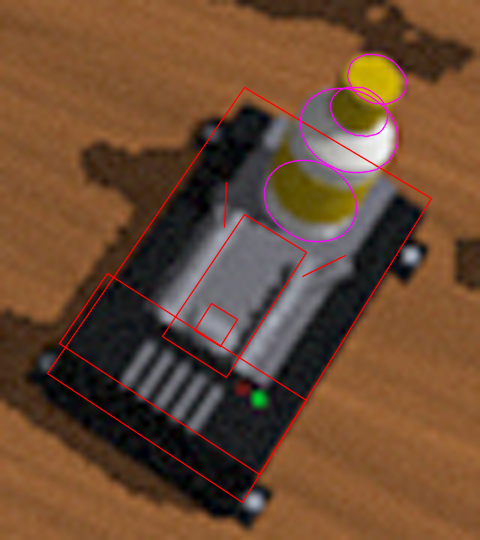

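View pics/p_top0_b.png

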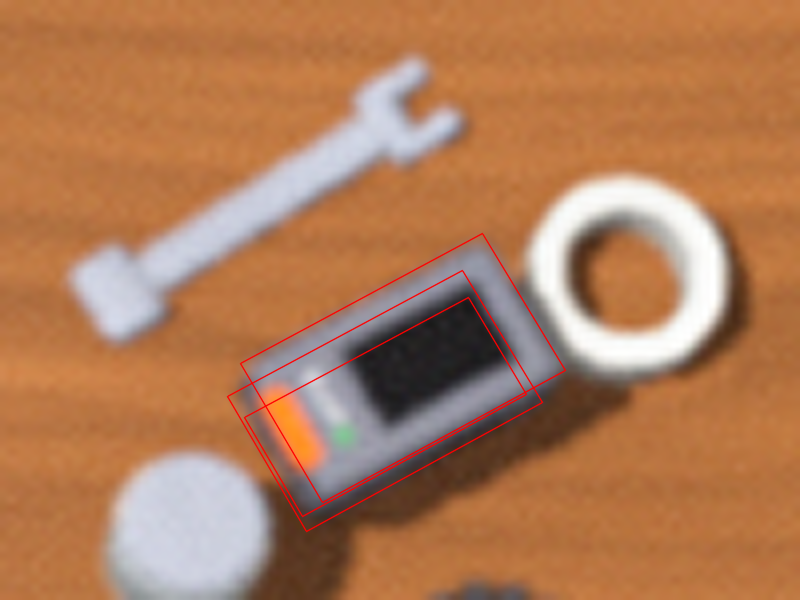

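View pics/p_scene0_b.png

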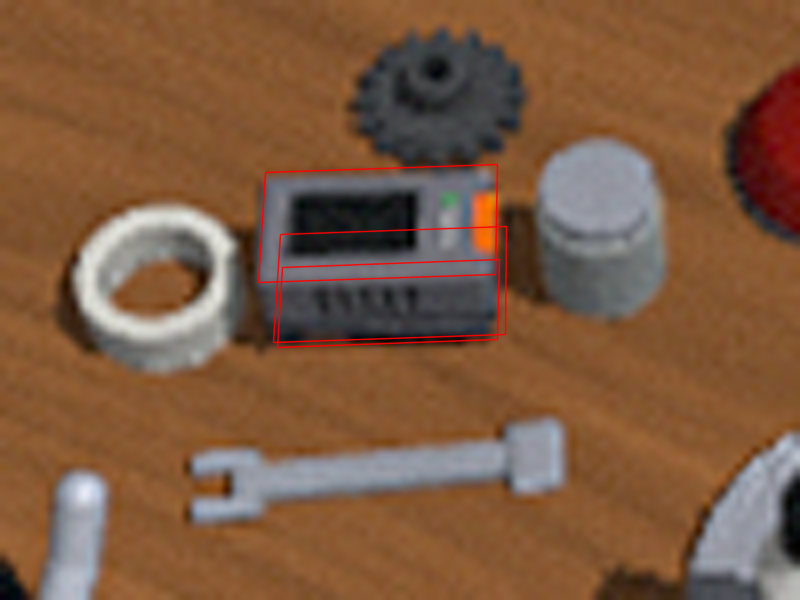

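```bash
cat > fit2.py <<'E'
from fit import *
SC={'t':{'hr':(150.7,153),'fr':(135.3,208.3),'fl':(96,199.5)},'s':{'hr':(337.5,275.5),'fr':(364.5,237),'fl':(398.2,257.3),'hl':(371.7,298.7)}}
CP['t']=CP['t'][:4];CP['s']=CP['s'][:4]
def r2(p):
    r=list(res(p[:16]))
    xf,xh,ys,zs=p[16:]
    for n in SC:
        for k,o in SC[n].items():
            q=W(p[13:16],[(xf if k[0]=='f' else xh, ys if k[1]=='l' else -ys, zs)])[0]
            r+=list(2*(proj(cams[n],q)+p[:2] *(n=='t')+p[2:4]*(n=='s')-np.array(o)+.5))
    return np.array(r)
p0=np.r_[np.load('fit.npy'),-100,90,60,5]
q=least_squares(r2,p0,loss='soft_l1',x_scale=np.r_[np.ones(4),np.ones(16)*5]);p=q.x
print(np.round(p,2));print(np.round(r2(p)[-14:],1)); print(np.round(r2(p)[-30:-14],1));np.save('fit2.npy',p)
for f,o in(('top0',p[:2]),('scene0',p[2:4])):
    draw(f,BOX[f]['c'],[(p[13:16],0,CH,(0,0,255)),((p[4],p[5],0),35,BO,(255,0,255))],f'q_{f}_c',o)
E
python3 fit2.py|grep -v ' [ts] '
```

```text
t y [100.93 185.5 ] [ 13  12 111]
s y [390.59 229.79] [ 12  13 115]
t r [214.8  139.82] [10 11 82]
s r [279.55 232.26] [ 9 12 89]
t g [218.5 165. ] [ 8  9 58]
s g [286.09 212.64] [ 9 11 69]
[ 6.0000e-02  1.4000e-01 -7.5000e-01  3.0000e-02  4.5404e+02  3.6550e+02
  6.0255e+02  4.5080e+01  5.2484e+02  3.3170e+01  5.2885e+02 -3.0479e+02
 -6.1090e+01  5.2664e+02  3.4717e+02 -1.1820e+01 -9.6210e+01  8.9500e+01
  6.5390e+01  6.8700e+00]
[ 0.1 -0.5  0.9 -0.3  1.2  0.2  0.2 -0.6  1.7 -0.1  0.6  0.7  0.4 -0.2]
[-0.7  0.   0.7 -1.7  1.5 -1.4  0.6 -0.9  0.7 -0.8 -2.3  0.9 -0.6  3.1
 -4.3  1.2]
```

View pics/q_top0_c.png

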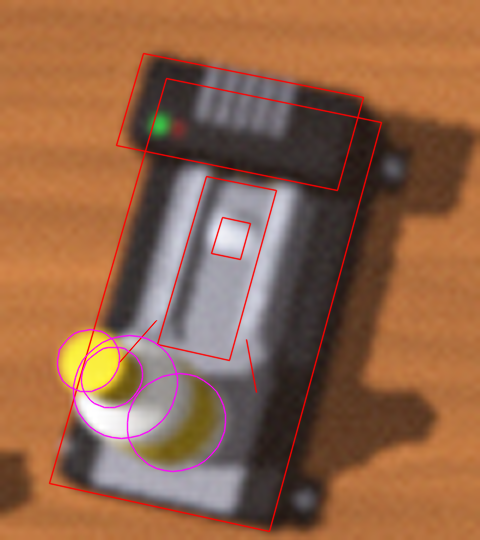

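View pics/q_scene0_c.png

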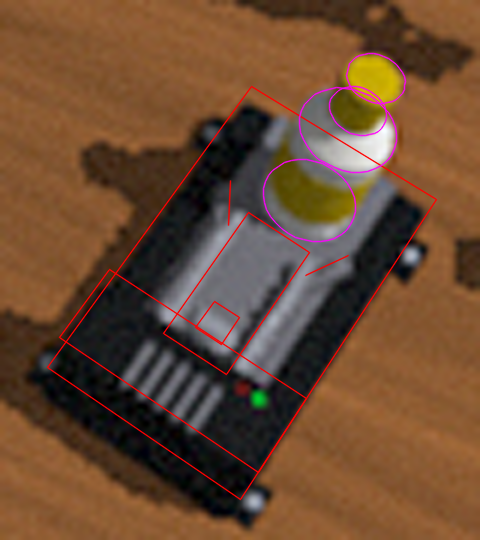

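Residuals are within about 1 px, and the overlay matches the bottle, battery and rails. I'll fly over the bottle cap and check the gripper against it in the pictures.

```bash
cat > mv.py <<'E'
# python3 mv.py cx cy cz cyaw  tx ty tz  -> tool deltas (TCP)
import sys,numpy as np
a=list(map(float,sys.argv[1:]));c=a[:4];d=np.array(a[4:7])-c[:3];y=np.radians(c[3])
print('tool dx,dy,dz',np.round([d[0]*np.cos(y)+d[1]*np.sin(y),d[0]*np.sin(y)-d[1]*np.cos(y),-d[2]],1),'dist',np.linalg.norm(d))
E
python3 mv.py 263.03 539.26 404.67 154 454 365.5 370
```

```text
tool dx,dy,dz [-247.8  -72.5   34.7] dist 260.5073653469322
```

play_rows --pt "-20 -6 3 0" --pt "-55 -16 8 0" --pt "-95 -28 13 0" --pt "-135 -39 19 0" --pt "-175 -51 24 0" --pt "-210 -61 29 0" --pt "-235 -69 33 0" --pt "-247.8 -72.5 34.7 0" --pt "-247.8 -72.5 34.7 0" --pt "-247.8 -72.5 34.7 0" --claw 1

```text
time: 1.35
eef_pos: [453.4, 365.8, 370.0]
eef_rot: [-180.0, -0.0, 154.0]
ft_force: [0.3, 0.6, 0.1]
width: 1.0
```

```bash
python3 - <<'E'
from h import *
cap('top','top1');cap('scene','scene1');s=env.read_state();print(s['time'],s['eef_pos'],s['eef_rot'],s['ft_force'])
E
python3 crop.py top1 75 135 155 215 d1; python3 crop.py scene1 340 190 420 265 d2
```

```text
1.45 [453.28445991 366.08760358 370.16084483] [ 1.79991859e+02 -7.85956526e-03  1.54065815e+02] [ 0.57453492  0.12224398 -0.22813486]
```

View pics/d1.png

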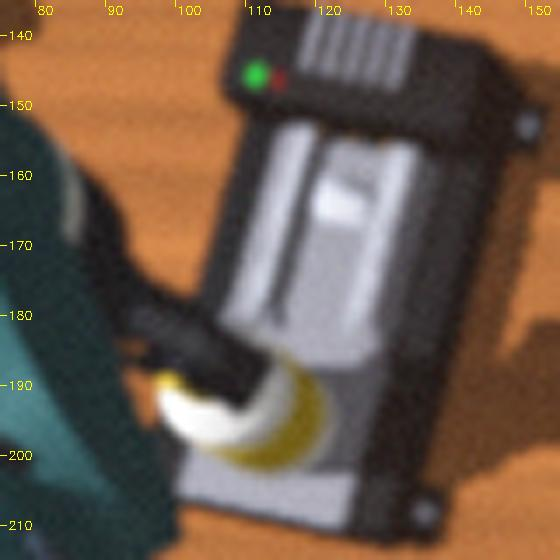

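View pics/d2.png

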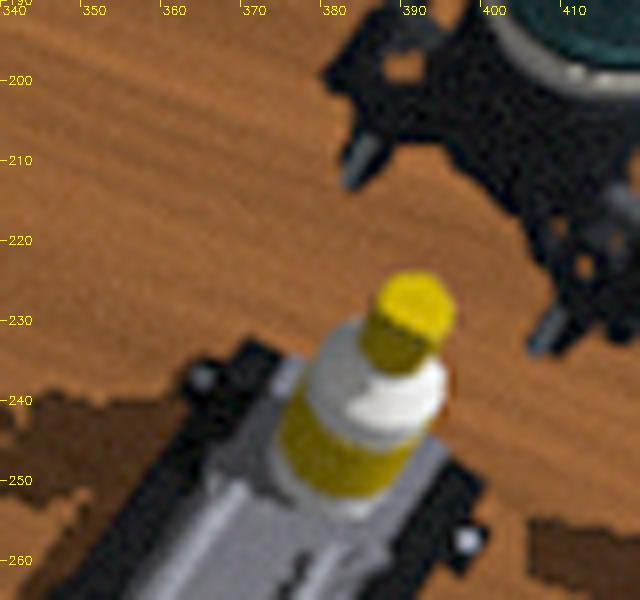

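The gripper stands above the cap. In the scene view the pad tips are at about (382,213) and (405,233), and the cap top is at (390.5,227).

```bash
python3 - <<'E'
from h import *
s=ld('scene1');t=ld('top1')
y=np.radians(154);d=np.array([np.sin(y),-np.cos(y),0])
for z in(205,210):
  for k in(-46,-42.5,0,42.5,46):
    print(z,k,np.round(proj(s,np.array([453.3,366,z])+k*d)+.5,1))
print(np.round(proj(s,(454,365.5,175))+.5,1))
E
```

```text
205 -46 [385.  212.9]
205 -42.5 [385.9 213.7]
205 0 [396.2 223. ]
205 42.5 [406.8 232.6]
205 46 [407.7 233.4]
210 -46 [385.4 212.1]
210 -42.5 [386.3 212.9]
210 0 [396.6 222.2]
210 42.5 [407.3 231.8]
210 46 [408.2 232.6]
[393.3 228. ]
```

play_rows --pt "0 0 10 0" --pt "0 0 22 0" --pt "0 0 34 0" --pt "0 0 44 0" --pt "0 0 50 0" --pt "0 0 52 0" --pt "0 0 52 0"

```text
time: 2.33
eef_pos: [454.1, 365.5, 318.0]
eef_rot: [180.0, 0.0, 154.0]
ft_force: [0.1, 0.5, 0.2]
width: 1.004
```

```bash
python3 - <<'E'
from h import *
cap('top','top2');cap('scene','scene2');s=env.read_state();print(s['time'],s['eef_pos'],s['eef_rot'],s['ft_force'])
E
python3 crop.py top2 75 155 135 215 d1; python3 crop.py scene2 360 200 420 260 d2
```

```text
2.425 [454.1617872  365.54553781 318.36124199] [1.79966844e+02 2.32799948e-02 1.53996464e+02] [ 0.13618959 -0.38532126  0.41525933]
```

View pics/d1.png

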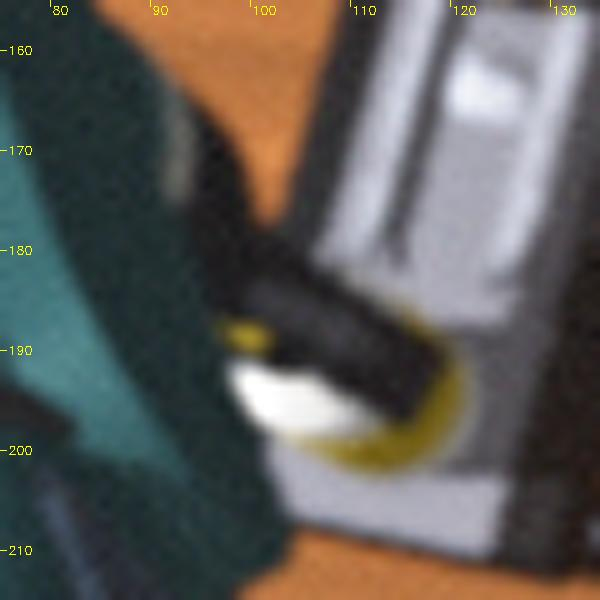

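View pics/d2.png

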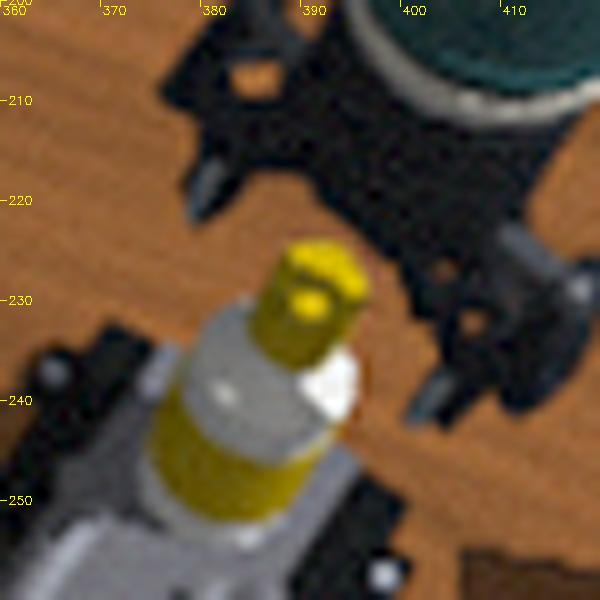

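The cap sits centred between the pads: their mid is at about (390,232) and the cap axis is at about (389.6,231). Gripping now.

play_rows --pt "0 0 0 0" --pt "0 0 0 0" --pt "0 0 0 0" --pt "0 0 0 0" --pt "0 0 0 0" --pt "0 0 0 0" --claw 0 --newtons 35

```text
time: 3.18
eef_pos: [453.9, 365.3, 318.1]
eef_rot: [-180.0, 0.0, 154.0]
ft_force: [-1.4, -2.7, 5.0]
width: 0.342
```

```bash
python3 - <<'E'
from h import *
cap('scene','scene3');s=env.read_state();print(s['time'],s['eef_pos'],s['ft_force'],s['width'])
E
python3 crop.py scene3 360 200 420 260 d2
```

```text
3.225 [453.88616011 365.30712729 318.12850289] [-1.23604056 -1.74973672  3.93933169] 0.3364770481234136
```

View pics/d2.png

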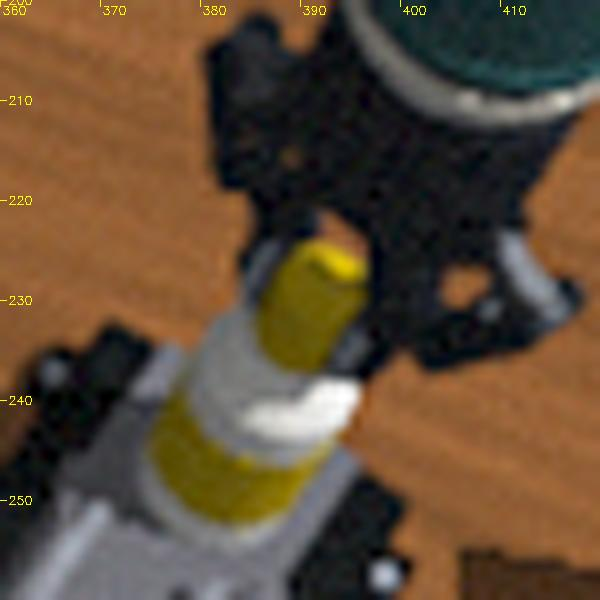

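The cap is held: the width is 0.34, which is about 29 mm. I'll check the gap in the tray with an overlay before carrying the bottle over.

```bash
python3 - <<'E'
from ov import *
p=np.load('fit2.npy')
tr=(569.5,.7,-126.3)
it=[(tr,0,TR,(0,0,255))]
for x,y in((602.5,45.1),(524.8,33.2),(569.5+.806*55,.7-.592*55)): it.append(((x,y,0),3,BO,(255,0,255)))
draw('top0',BOX['top0']['t'],it,'t1',p[:2]);draw('scene0',BOX['scene0']['t'],it,'t2',p[2:4])
E
```

```text
(no output)
```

View pics/t1.png

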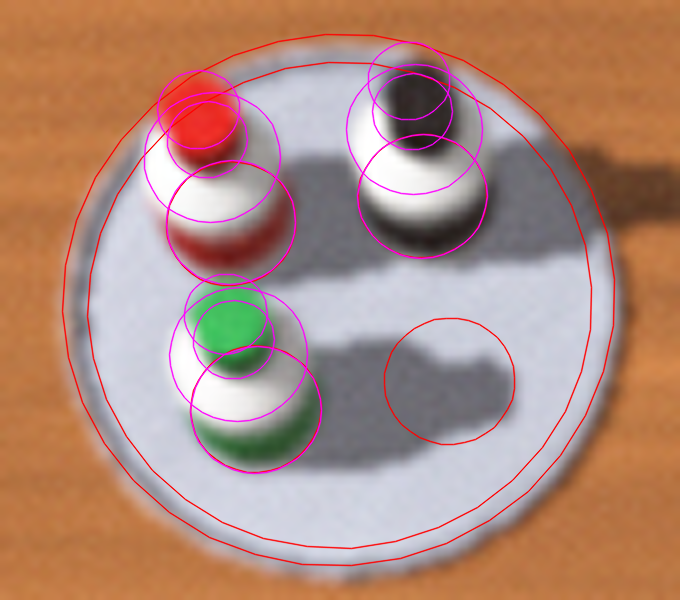

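View pics/t2.png

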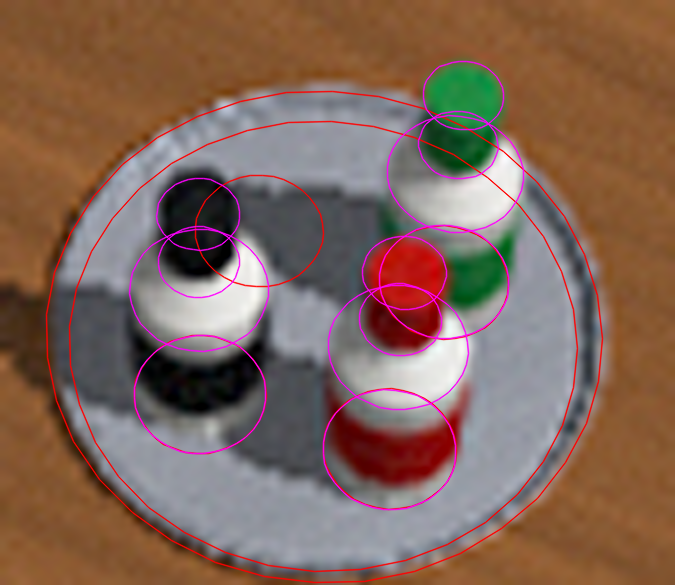

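play_rows --pt "0 0 -6 0" --pt "0 0 -18 0" --pt "0 0 -36 0" --pt "0 0 -60 0" --pt "0 0 -86 0" --pt "0 0 -112 0" --pt "0 0 -130 0" --pt "0 0 -140 0" --pt "0 0 -142 0"

```text
time: 4.35
eef_pos: [454.0, 365.6, 460.6]
eef_rot: [179.9, 0.0, 154.0]
ft_force: [-0.0, -0.3, -2.6]
width: 0.341
```

The overlay puts the tray at about (568,0) with yaw -126°, and the empty place at about (535,-44). Lifted cleanly. Next is the carry.

```bash
python3 mv.py 454 365.5 460 154 535 -44 460
```

```text
tool dx,dy,dz [-252.3 -332.5   -0. ] dist 417.4341265397452
```

play_rows --pt "-8 -10 0 0" --pt "-24 -32 0 0" --pt "-47 -62 0 0" --pt "-73 -96 0 0" --pt "-100 -132 0 0" --pt "-127 -168 0 0" --pt "-154 -203 0 0" --pt "-180 -238 0 0" --pt "-206 -271 0 0" --pt "-228 -300 0 0" --pt "-244 -322 0 0" --pt "-252.3 -332.5 0 0"

```text
time: 5.85
eef_pos: [534.6, -45.8, 459.1]
eef_rot: [-179.9, -0.1, 153.9]
ft_force: [0.2, 0.6, -2.7]
width: 0.34
```

play_rows --pt "0 0 0 0" --pt "0 0 14 0" --pt "0 0 34 0" --pt "0 0 58 0" --pt "0 0 82 0" --pt "0 0 100 0" --pt "0 0 112 0" --pt "0 0 120 0" --pt "0 0 122 0" --pt "0 0 122 0"

```text
time: 7.1
eef_pos: [535.1, -44.0, 338.3]
eef_rot: [180.0, 0.0, 154.0]
ft_force: [-0.3, 1.5, -2.5]
width: 0.341
```

```bash
python3 - <<'E'
from h import *
cap('top','top4');cap('scene','scene4');s=env.read_state();print(s['time'],s['eef_pos'],s['eef_rot'],s['ft_force'],s['width'])
E
python3 crop.py scene4 230 175 310 265 d2;python3 crop.py top4 190 120 280 200 d1
```

```text
7.2 [535.26631805 -44.06143586 338.61315291] [1.79987551e+02 7.04906627e-02 1.53998277e+02] [ 1.06949084  0.42917109 -2.9596749 ] 0.34117648765039593
```

View pics/d2.png

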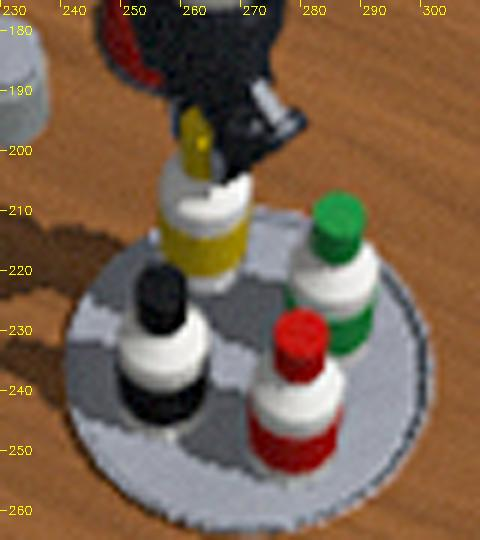

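View pics/d1.png

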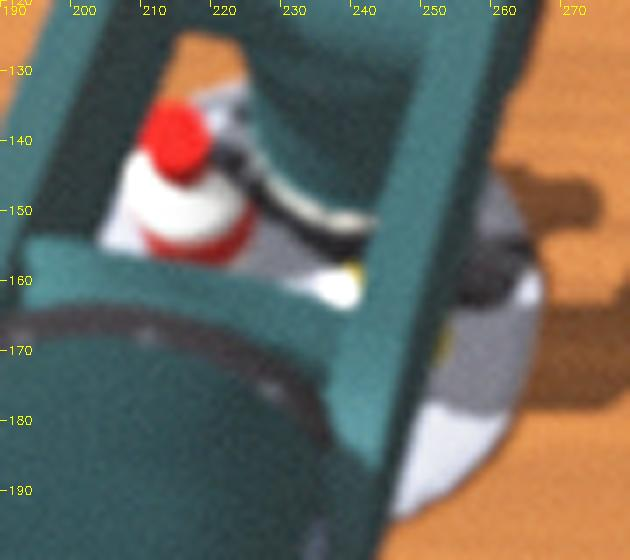

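The bottle hangs upright over the gap at scene (262,210). I'll compare the predicted cap position with the b+g−r parallelogram before lowering it.

```bash
python3 - <<'E'
from ov import *
s=ld('scene4');p=np.load('fit2.npy')
it=[((568,.0,-126.3),0,TR,(0,0,255)),((535,-44,0),3,BO,(255,0,255)),((535,-44,0),55.3,BO,(255,255,0)),((602.5,45.1,0),3,BO,(255,0,255)),((524.8,33.2,0),3,BO,(255,0,255))]
draw('scene4',(230,175,310,265),it,'t3',p[2:4])
E
```

```text
(no output)
```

View pics/t3.png

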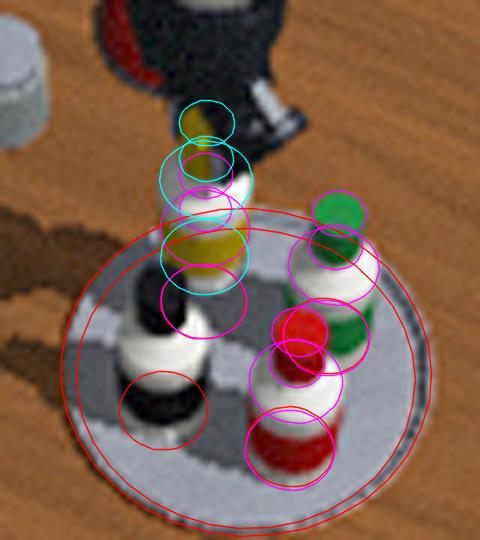

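It matches. Now lowering.

play_rows --pt "0 0 10 0" --pt "0 0 24 0" --pt "0 0 36 0" --pt "0 0 44 0" --pt "0 0 49 0" --pt "0 0 50.5 0" --pt "0 0 51 0" --pt "0 0 51 0"

```text
time: 8.2
eef_pos: [535.1, -44.0, 287.3]
eef_rot: [180.0, 0.0, 154.0]
ft_force: [-0.1, -0.0, -2.5]
width: 0.341
```

play_rows --pt "0 0 0.5 0" --pt "0 0 1 0" --pt "0 0 1.2 0"

```text
time: 8.57
eef_pos: [535.1, -44.1, 286.1]
eef_rot: [-180.0, 0.0, 154.0]
ft_force: [-0.4, -1.0, 1.3]
width: 0.34
```

It touched down, with the force going from −2.5 to +1.3 N. Releasing.

play_rows --pt "0 0 0 0" --pt "0 0 0 0" --pt "0 0 0 0" --pt "0 0 0 0" --claw 0.7

```text
time: 9.07
eef_pos: [535.0, -44.0, 285.8]
eef_rot: [-180.0, -0.0, 154.0]
ft_force: [-0.3, 0.2, 0.2]
width: 0.703
```

play_rows --pt "0 0 -8 0" --pt "0 0 -24 0" --pt "0 0 -48 0" --pt "0 0 -76 0" --pt "0 0 -100 0" --pt "0 0 -115 0" --pt "0 0 -120 0"

```text
time: 9.95
eef_pos: [535.1, -44.0, 407.2]
eef_rot: [180.0, 0.1, 154.0]
ft_force: [0.4, -0.4, 0.4]
width: 0.697
```

```bash
python3 - <<'E'
from h import *
cap('scene','scene5');s=env.read_state();print(s['time'],s['eef_pos'],s['eef_rot'],s['ft_force'],s['width'])
E
python3 crop.py scene5 230 175 310 265 d2; python3 -c "
exec(open('h.py').read())
print(np.load('fit2.npy').round(2)[10:16])"
```

```text
10.0 [535.09775156 -44.01321026 407.00110084] [1.79983767e+02 9.11563918e-02 1.53999615e+02] [-0.52824693 -0.04224768  0.53332654] 0.6986665150678302
[ 528.85 -304.79  -61.09  526.64  347.17  -11.82]
```

View pics/d2.png

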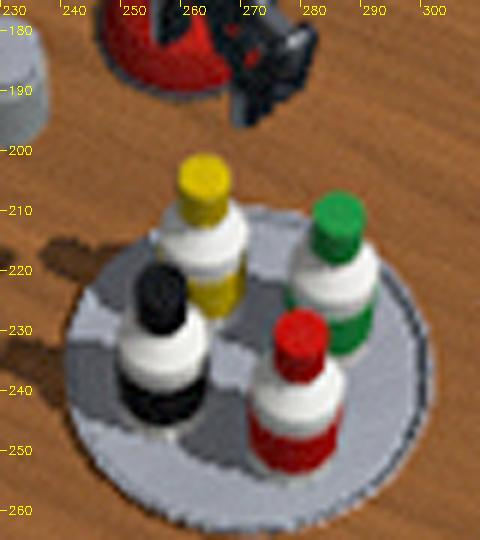

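```bash
python3 - <<'E' | tail -6
from fit import *
s=ld('scene5');off=np.load('fit2.npy')[2:4]
P={}
for k,roi,g in(('y',(255,198,272,216),(535,-44)),('r',ROI['r'][1],(602,45)),('g',ROI['g'][1],(525,33))):
    o,st=mask(s,k,roi)
    q=least_squares(lambda p:capcent(s,p[0],p[1],3)+off-o,g);P[k]=q.x;print(k,o,st,q.x)
roi=(250,214,264,234);h=s['image'][roi[1]:roi[3],roi[0]:roi[2]].max(2)<45
n,l,st,ce=cv2.connectedComponentsWithStats(h.astype(np.uint8),connectivity=4);i=1+np.argmax(st[1:,4])
o=ce[i]+roi[:2];q=least_squares(lambda p:capcent(s,p[0],p[1],3)+off-o,(612,-33));print('b',o,st[i],q.x)
c=(q.x+P['g'])/2;print('centre',c,'gap',2*c-P['r'],'y dist',np.linalg.norm(P['y']-c))
E
```

```text
s g [286.09 212.64] [ 9 11 69]
y [263.6        206.25555556] [ 5  3  9 12 90] [535.13104023 -44.        ]
r [279.5505618  232.24719101] [ 6  5  9 12 89] [602.1475731   45.06337183]
g [285.85333333 212.73333333] [ 4  5  9 12 75] [524.87162024  33.        ]
b [256.48192771 224.43373494] [ 3  5  8 12 83] [609.60587109 -33.00003635]
centre [ 5.67238746e+02 -1.81757381e-05] gap [532.32991824 -45.06340818] y dist 54.469286293117065
```

Bottle placed: its measured distance from the tray centre is 54.5, and it stands within about 3 mm of the gap. Now to the battery, turning the tool to yaw 119.

```bash
python3 mv.py 535 -44 405.8 154 528.9 -304.8 300; python3 -c "
from h import *
s=ld('scene0');o=np.load('fit2.npy')[2:4]
print('hub',atz(s,208-o[0],168.5-o[1],30),'gear',atz(s,208-o[0],172-o[1],12),'jar',atz(s,229-o[0],187-o[1],70))"
```

```text
tool dx,dy,dz [-108.8 -237.1  105.8] dist 281.5093071285566
hub [ 418.10413202 -343.95054778   30.        ] gear [ 421.93327948 -343.860003     12.        ] jar [ 483.29851576 -211.1402512    70.        ]
```

play_rows --pt "-4 -9 0 0.05" --pt "-14 -30 0 0.12" --pt "-28 -60 0 0.2" --pt "-45 -98 10 0.28" --pt "-63 -137 28 0.37" --pt "-80 -174 50 0.46" --pt "-94 -205 72 0.54" --pt "-103 -226 90 0.59" --pt "-108.8 -237.1 102 0.611" --pt "-108.8 -237.1 105.8 0.611" --pt "-108.8 -237.1 105.8 0.611" --claw 1

```text
time: 11.38
eef_pos: [528.9, -303.9, 300.0]
eef_rot: [-180.0, -0.0, 119.1]
ft_force: [0.1, 0.9, -0.5]
width: 1.001
```

```bash
python3 - <<'E'
from h import *
cap('scene','scene6');cap('top','top6');s=env.read_state();print(s['time'],s['eef_pos'],s['eef_rot'],s['ft_force'],s['width'])
E
python3 crop.py scene6 155 150 255 225 d2;python3 crop.py top6 280 125 380 200 d1
```

```text
11.475 [ 529.17055657 -303.88946299  300.73495499] [1.79975896e+02 3.92610891e-02 1.19074477e+02] [-0.50268474 -0.74405578 -0.23646893] 1.000303119921112
```

View pics/d2.png

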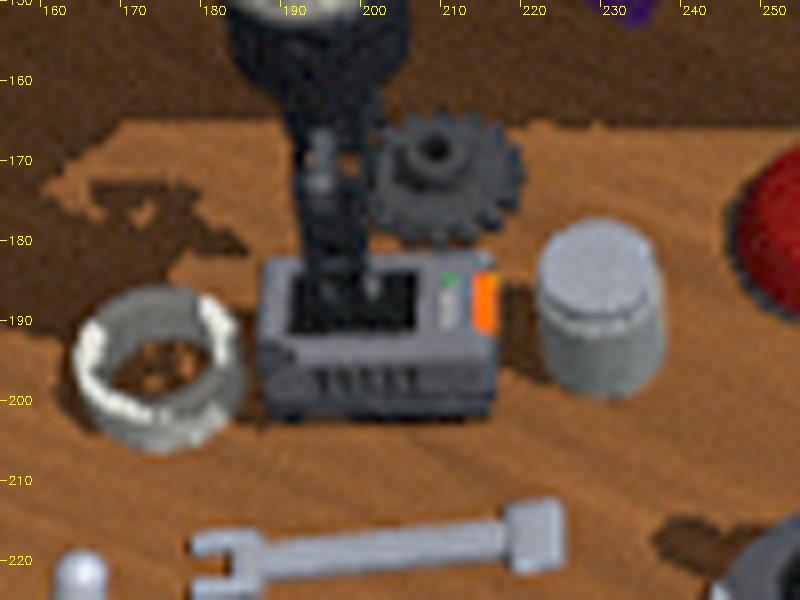

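View pics/d1.png

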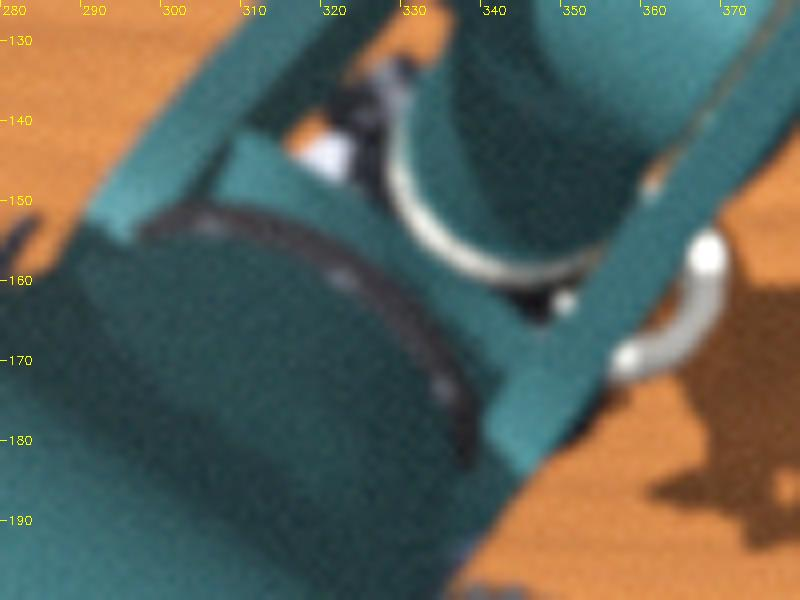

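```bash
python3 - <<'E'
from ov import *
p=np.load('fit2.npy')
F=[rect(-11,11,42.5,50,0),rect(-11,11,-50,-42.5,0),rect(-11,11,42.5,50,30),rect(-11,11,-50,-42.5,30)]
draw('scene6',(155,150,255,225),[(p[10:13],0,BA,(0,0,255)),((529.1,-303.9,-60.9),140,F,(0,255,0))],'t3',p[2:4])
E
```

```text
(no output)
```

View pics/t3.png

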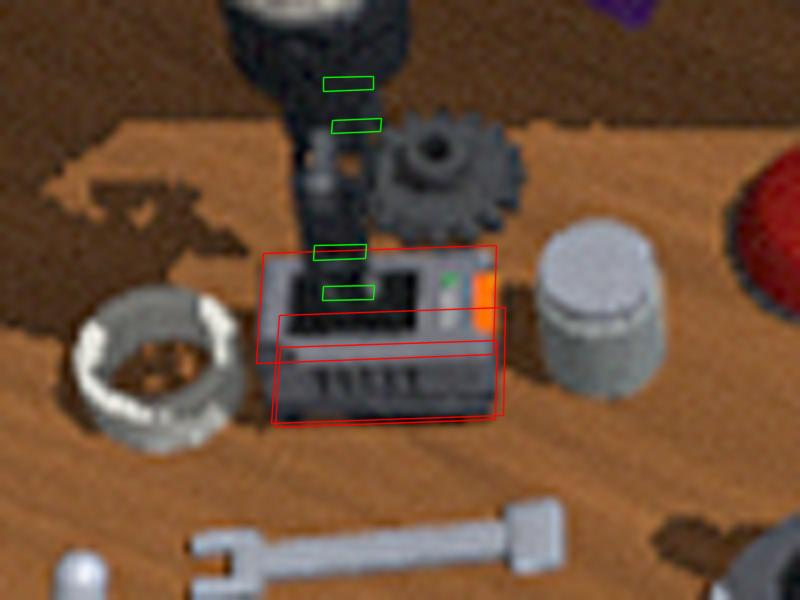

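play_rows --pt "1 0 8 0" --pt "3 0 22 0" --pt "3 0 38 0" --pt "3 0 52 0" --pt "3 0 62 0" --pt "3 0 66 0" --pt "3 0 66 0"

```text
time: 12.35
eef_pos: [527.4, -302.2, 233.8]
eef_rot: [-180.0, -0.0, 119.0]
ft_force: [-0.3, 0.0, -0.8]
width: 1.005
```

```bash
python3 - <<'E'
from ov import *
cap('scene','scene7');s=env.read_state();print(s['time'],s['eef_pos'],s['eef_rot'],s['ft_force'],s['width'])
p=np.load('fit2.npy')
F=[rect(-11,11,42.5,50,0),rect(-11,11,-50,-42.5,0),rect(-11,11,42.5,50,30),rect(-11,11,-50,-42.5,30)]
draw('scene7',(155,150,255,225),[((528.4,-302.2,-61),74,F,(0,255,0))],'t3',p[2:4])
E
```

```text
12.4 [ 527.52295649 -302.32304128  234.18050986] [1.79995266e+02 2.39381448e-02 1.18989128e+02] [-0.19766978  0.51135212 -0.61659357] 1.0006678998060918
```

View pics/t3.png

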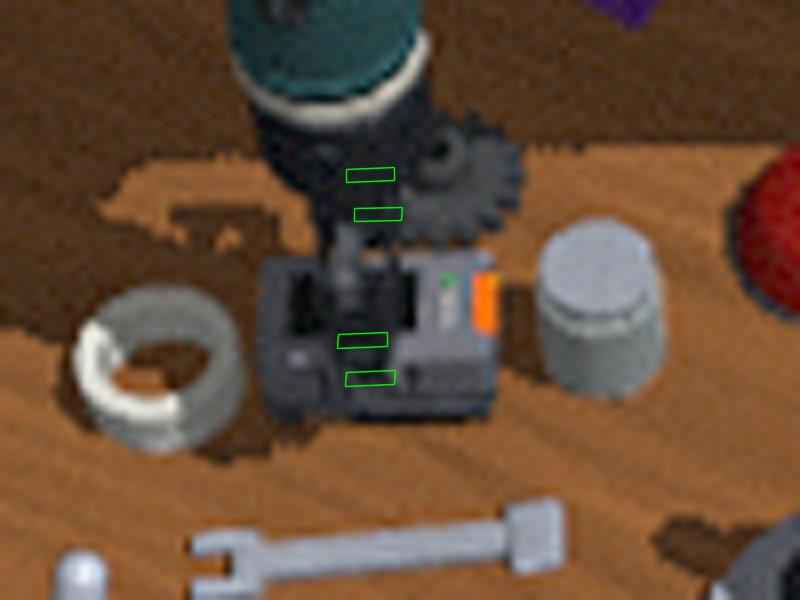

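The near finger comes down at about (200,196), roughly 1 px short of the pack's middle. I'll shift 3 mm and descend.

play_rows --pt "1 0 5 0" --pt "3 0 12 0" --pt "3 0 20 0" --pt "3 0 26 0" --pt "3 0 29 0" --pt "3 0 29 0"

```text
time: 13.15
eef_pos: [525.9, -299.5, 204.7]
eef_rot: [-180.0, -0.0, 119.0]
ft_force: [-0.4, 0.0, 0.3]
width: 0.998
```

play_rows --pt "0 0 0 0" --pt "0 0 0 0" --pt "0 0 0 0" --pt "0 0 0 0" --pt "0 0 0 0" --claw 0 --newtons 60

```text
time: 13.78
eef_pos: [526.0, -299.8, 205.6]
eef_rot: [180.0, 0.1, 119.0]
ft_force: [-1.2, -1.0, 6.0]
width: 0.719
```

```bash
python3 - <<'E'
from ov import *
cap('scene','scene8');s=env.read_state();print(s['time'],s['eef_pos'],s['eef_rot'],s['ft_force'],s['moment'],s['width'])
E
python3 crop.py scene8 155 150 255 225 d2
```

```text
13.825 [ 526.03404972 -299.7703379   205.56489188] [1.79994703e+02 5.28644376e-02 1.18996443e+02] [-1.73316985 -0.53037017  4.36953687] [-0.13651649  0.33660321 -0.00870055] 0.7130128683914542
```

View pics/d2.png

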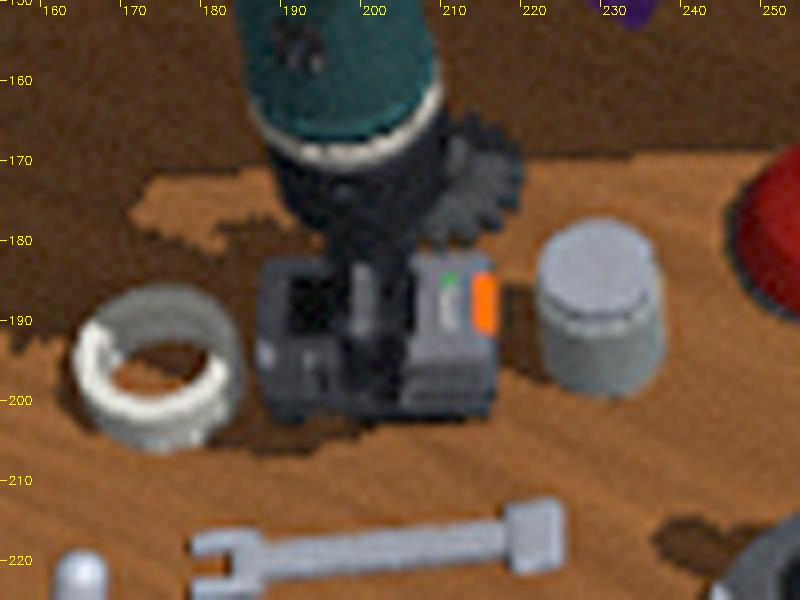

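Pack gripped: the width is 0.713, about 61 mm. Lifting straight up.

play_rows --pt "0 0 -4 0" --pt "0 0 -12 0" --pt "0 0 -26 0" --pt "0 0 -46 0" --pt "0 0 -72 0" --pt "0 0 -100 0" --pt "0 0 -130 0" --pt "0 0 -156 0" --pt "0 0 -174 0" --pt "0 0 -180 0" --pt "0 0 -180 0"

```text
time: 15.2
eef_pos: [525.8, -299.4, 385.3]
eef_rot: [180.0, 0.0, 119.0]
ft_force: [-0.2, 0.9, -5.4]
width: 0.717
```

```bash
python3 mv.py 526 -299.6 385 119 421.9 369.1 385;python3 - <<'E'
from ov import *
cap('scene','scene9');s=env.read_state();print(s['time'],s['eef_pos'],s['eef_rot'],s['ft_force'],s['moment'],s['width'])
E
python3 crop.py scene9 155 100 255 235 d2
```

```text
tool dx,dy,dz [635.3 233.1  -0. ] dist 676.75438676081
15.25 [ 525.58642283 -299.27241794  384.58325072] [-1.79975372e+02 -4.63500239e-02  1.18991529e+02] [-0.51732107  0.20801494 -5.06157762] [ 0.04113494  0.03220517 -0.02495745] 0.7150751618676447
```

View pics/d2.png

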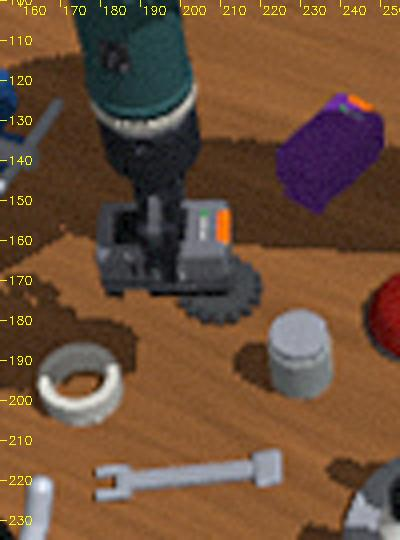

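The pack is lifted clean and level at scene (197,160), with the neighbours undisturbed. Traversing to the charger.

play_rows --pt "8 3 0 0" --pt "25 9 0 0" --pt "52 19 0 0" --pt "86 32 0 0" --pt "123 45 0 0" --pt "160 59 0 0" --pt "197 72 0 0" --pt "234 86 0 0" --pt "271 99 0 0" --pt "308 113 0 0" --pt "345 127 0 0" --pt "381 140 0 0"

```text
time: 16.75
eef_pos: [461.7, 104.1, 385.1]
eef_rot: [-180.0, -0.0, 119.0]
ft_force: [0.3, -0.0, -4.8]
width: 0.718
```

play_rows --pt "32 12 0 -0.07" --pt "62 23 0 -0.15" --pt "92 34 0 -0.23" --pt "122 45 0 -0.32" --pt "152 56 0 -0.41" --pt "180 66 0 -0.5" --pt "206 75 0 -0.59" --pt "227 83 0 -0.68" --pt "243 89 0 -0.76" --pt "252 92 0 -0.82" --pt "254.3 93.1 0 -0.859" --pt "254.3 93.1 0 -0.859"

```text
time: 18.25
eef_pos: [420.8, 369.3, 384.9]
eef_rot: [-180.0, -0.0, 168.2]
ft_force: [0.7, -0.5, -4.5]
width: 0.713
```

play_rows --pt "0 0 6 0" --pt "0 0 20 0" --pt "0 0 40 0" --pt "0 0 64 0" --pt "0 0 84 0" --pt "0 0 96 0" --pt "0 0 100 0" --pt "0 0 100 0"

```text
time: 19.25
eef_pos: [422.1, 369.2, 285.0]
eef_rot: [180.0, 0.0, 168.2]
ft_force: [-0.5, 0.2, -5.8]
width: 0.717
```

```bash
python3 - <<'E'
from ov import *
cap('scene','scene10');cap('top','top10');s=env.read_state();print(s['time'],s['eef_pos'],s['eef_rot'],s['ft_force'],s['moment'],s['width'])
E
python3 crop.py scene10 320 190 420 305 d2;python3 crop.py top10 75 125 165 215 d1
```

```text
19.35 [422.21940455 369.32879488 285.62303806] [1.79950041e+02 5.09082599e-02 1.68202897e+02] [-0.34175198  0.56734187 -4.36385236] [ 0.03443909  0.02415085 -0.03557994] 0.7159949388349013
```

View pics/d2.png

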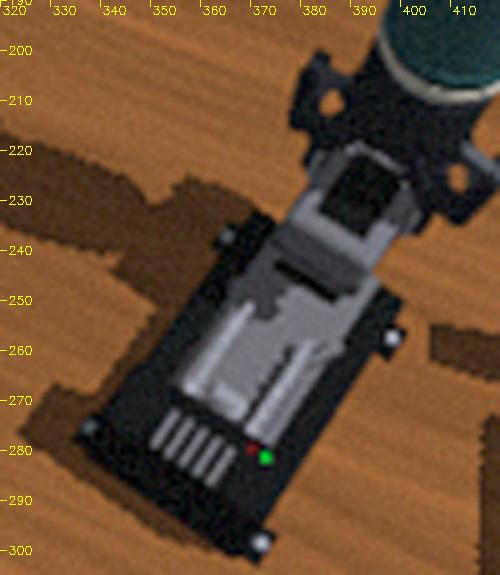

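View pics/d1.png

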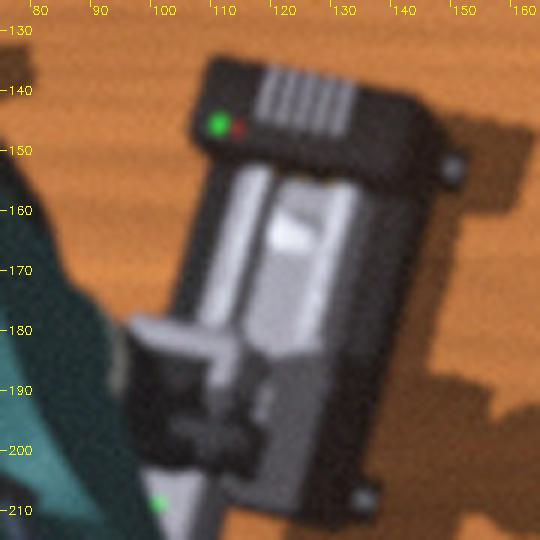

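The pack hangs 45 mm above the deck in front of the mouth: nose edge at top (98–117,180), and at scene (375–397,233–250). I'll overlay the models to check lateral position and yaw.

```bash
python3 - <<'E'
from ov import *
p=np.load('fit2.npy')
BA2=BA[:2]
for f,b,o,n in(('scene10',(320,190,420,305),p[2:4],'t3'),('top10',(75,125,165,215),p[:2],'t4')):
    draw(f,b,[(p[13:16],0,CH,(0,0,255)),((422.1,369.2,-11.8),80,BA2,(0,255,0))],n,o)
E
```

```text
(no output)
```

View pics/t3.png

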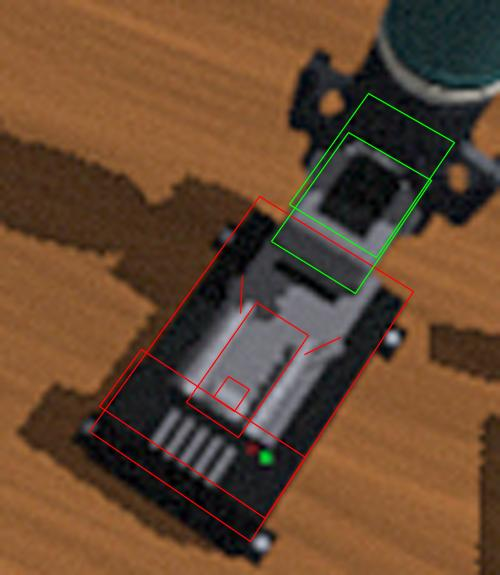

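View pics/t4.png

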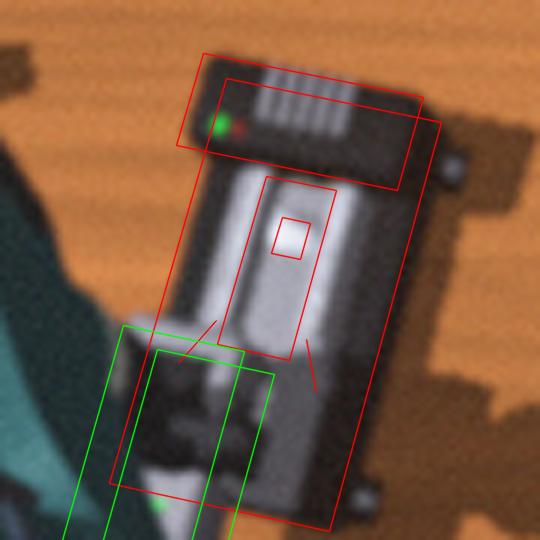

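```bash
python3 crop.py top0 100 145 145 190 z1; python3 crop.py scene0 350 240 395 285 z2
```

```text
(no output)
```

View pics/z1.png

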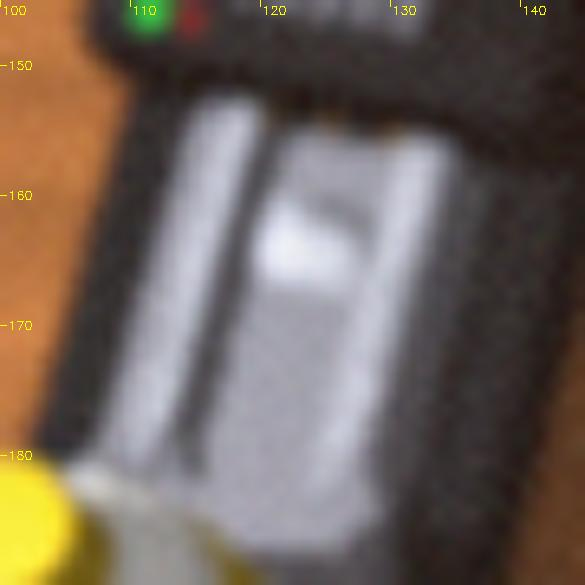

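View pics/z2.png

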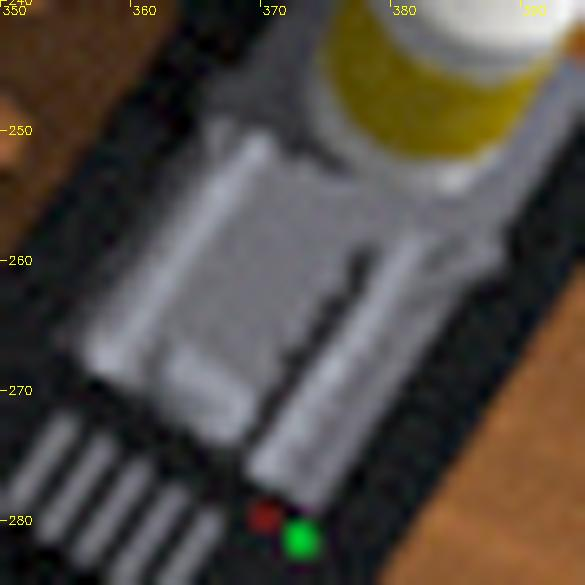

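```bash
python3 - <<'E'
from ov import *
t,s=ld('top0'),ld('scene0');p=np.load('fit2.npy')
L=[('t','L ctr',(116.6,153),(110.5,179.5)),('t','L in',(119.5,153),(113,180)),('t','R ctr',(132.3,156.5),(125.5,182)),('t','R out',(134.2,158),(128,183)),('t','R in',(129.8,158),(123.7,182)),
('s','-y bright',(368.5,253),(358.5,268)),('s','+y bright',(381,260),(370.5,276))]
ch=p[13:16]
for n,k,a,b in L:
    c,o=(t,p[:2]) if n=='t' else (s,p[2:4])
    A,B=[atz(c,q[0]-.5-o[0],q[1]-.5-o[1],47) for q in(a,b)]
    d=A-B if A[0]>B[0] else B-A
    loc=[(R(ch[2]).T@(X[:2]-ch[:2])).round(1) for X in(A,B)]
    print(n,k,'yaw',np.degrees(np.arctan2(d[1],d[0])).round(1),loc)
E
```

```text
t L ctr yaw -8.7 [array([56.4, 29.1]), array([-30.5,  24.4])]
t L in yaw -9.4 [array([58.3, 20. ]), array([-30.4,  16.2])]
t R ctr yaw -11.1 [array([ 55.6, -23.2]), array([-28.4, -24.3])]
t R out yaw -10.1 [array([ 52.1, -30.4]), array([-29.8, -32.8])]
t R in yaw -10.4 [array([ 49.2, -16.7]), array([-29.5, -18.7])]
s -y bright yaw -10.7 [array([-24.6, -22.1]), array([ 43.8, -20.7])]
s +y bright yaw -11.2 [array([-27.8,  23.5]), array([44. , 24.3])]
```

Rails measured at yaw about −10.5° from both views, with the axis passing through (526.7,347.6). I'll align the pack to that and lower it to just above the deck.

```bash
python3 mv.py 421.9 369.1 285 168.2 418.5 367.6 244
```

```text
tool dx,dy,dz [ 3.  -2.2 41. ] dist 41.168070151514264
```

play_rows --pt "1 -0.7 5 -0.008" --pt "2 -1.4 14 -0.016" --pt "3 -2.2 25 -0.023" --pt "3 -2.2 34 -0.023" --pt "3 -2.2 39 -0.023" --pt "3 -2.2 41 -0.023" --pt "3 -2.2 41 -0.023"

```text
time: 20.23
eef_pos: [418.6, 367.6, 244.0]
eef_rot: [-180.0, 0.0, 169.5]
ft_force: [0.7, 0.2, -4.9]
width: 0.712
```

play_rows --pt "0 0 1 0" --pt "0 0 2 0" --pt "0 0 3 0" --pt "0 0 3.5 0" --pt "0 0 3.5 0"

```text
time: 20.85
eef_pos: [418.4, 367.6, 240.6]
eef_rot: [-180.0, -0.0, 169.5]
ft_force: [-0.4, -0.3, -4.1]
width: 0.717
```

```bash
python3 - <<'E'
from ov import *
cap('scene','scene11');cap('top','top11');s=env.read_state();print(s['time'],s['eef_pos'],s['eef_rot'],s['ft_force'],s['moment'],s['width'])
p=np.load('fit2.npy')
for f,b,o,n in(('scene11',(330,200,410,290),p[2:4],'t3'),('top11',(75,135,155,215),p[:2],'t4')):
    draw(f,b,[((526.7,347.6,-10.5),0,CH[:2]+CH[4:],(0,0,255)),((418.5+4.9,367.6-.9,-10.5),35.5,BA,(0,255,0))],n,o)
E
```

```text
20.95 [418.44584794 367.56428085 240.58190609] [-1.79995883e+02 -3.35336659e-03  1.69526202e+02] [-0.34974903 -0.35508314 -3.07618232] [-0.06396596  0.09065377 -0.0418961 ] 0.7158783008944449
```

View pics/t3.png

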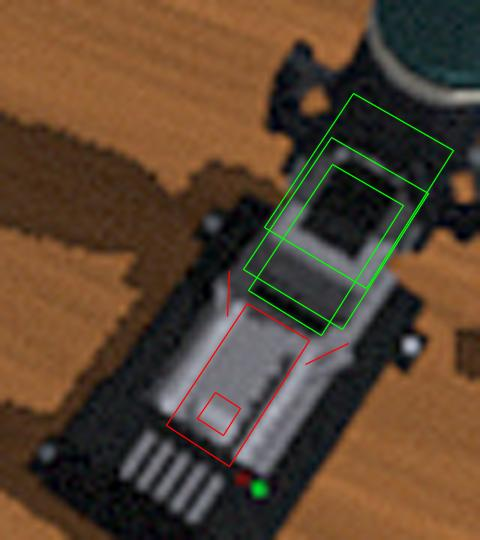

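View pics/t4.png

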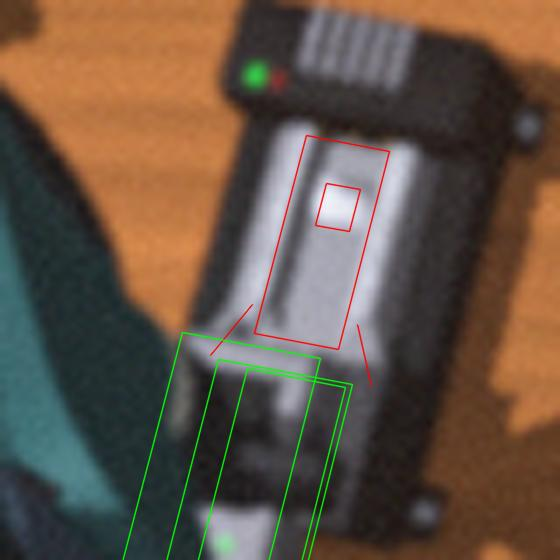

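play_rows --pt "0 0 0.5 0" --pt "-4 0 0.5 0" --pt "-9 0 0.5 0" --pt "-14 0 0.5 0" --pt "-18 0 0.5 0" --pt "-20 0 0.5 0"

```text
time: 21.7
eef_pos: [438.0, 364.2, 240.5]
eef_rot: [180.0, -0.0, 169.5]
ft_force: [-6.1, 1.2, 6.2]
width: 0.714
```

play_rows --pt "-3 0 0 0" --pt "-6 0 0 0" --pt "-9 0 0 0" --pt "-10 0 0 0"

```text
time: 22.2
eef_pos: [447.8, 362.4, 240.6]
eef_rot: [180.0, -0.0, 169.5]
ft_force: [-6.0, 2.1, 5.4]
width: 0.711
```

play_rows --pt "-3 0 -0.3 0" --pt "-6 0 -0.3 0" --pt "-9 0 -0.3 0" --pt "-12 0 -0.3 0" --pt "-15 0 -0.3 0"

```text
time: 22.82
eef_pos: [462.7, 359.5, 240.5]
eef_rot: [180.0, -0.0, 169.5]
ft_force: [-5.2, 0.6, 4.9]
width: 0.714
```

```bash
python3 - <<'E'
from ov import *
cap('scene','scene12');cap('top','top12');s=env.read_state();print(s['time'],s['eef_pos'],s['eef_rot'],s['ft_force'],s['moment'],s['width'])
E
python3 crop.py scene12 330 200 410 290 d2;python3 crop.py top12 75 135 155 215 d1
```

```text
22.925 [463.15462757 359.38724587 240.541884  ] [1.79987605e+02 1.95810548e-02 1.69513245e+02] [-4.07940551  0.08800501  5.96441044] [-0.06757601  0.54568029 -0.00214479] 0.7153383568732941
```

View pics/d2.png

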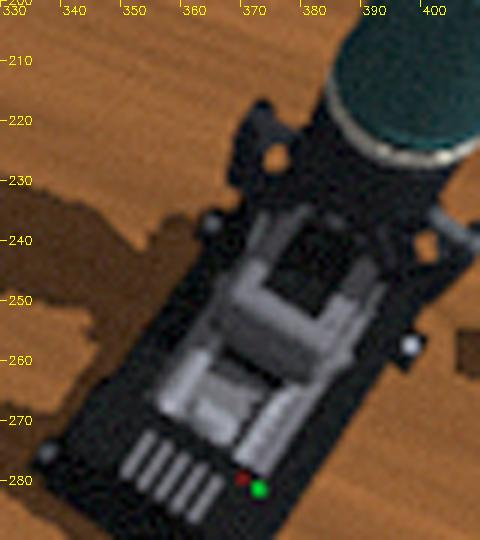

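View pics/d1.png

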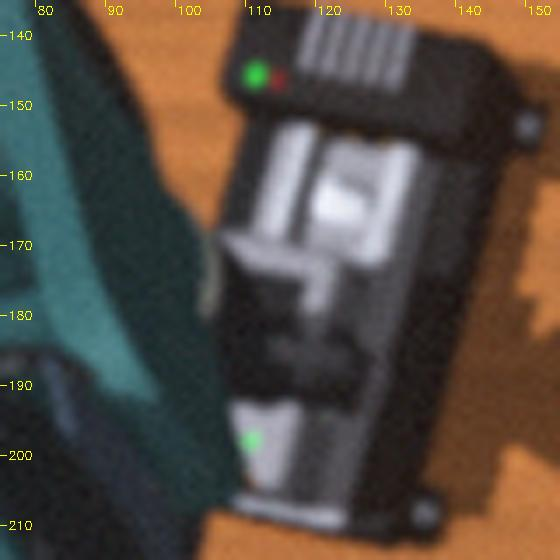

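The pack is running straight between the rails (nose about scene (372,262)) with side force near zero. Continuing toward the catch.

play_rows --pt "-4 0 0 0" --pt "-8 0 0 0" --pt "-12 0 0 0" --pt "-16 0 0 0" --pt "-20 0 0 0"

```text
time: 23.55
eef_pos: [482.2, 355.8, 240.6]
eef_rot: [180.0, -0.0, 169.5]
ft_force: [-5.3, 1.8, 5.8]
width: 0.715
```

play_rows --pt "-3 0 0 0" --pt "-6 0 0 0" --pt "-9 0 0 0" --pt "-12 0 0 0" --pt "-15 0 0 0"

```text
time: 24.18
eef_pos: [496.9, 353.1, 240.5]
eef_rot: [-180.0, -0.0, 169.5]
ft_force: [-6.0, 0.9, 6.7]
width: 0.718
```

play_rows --pt "-3 0 0 0" --pt "-6 0 0 0" --pt "-9 0 0 0" --pt "-12 0 0 0"

```text
time: 24.68
eef_pos: [507.8, 351.0, 240.6]
eef_rot: [-180.0, -0.2, 169.5]
ft_force: [-10.3, 2.3, 11.5]
width: 0.712
```

play_rows --pt "-2 0 0 0" --pt "-4 0 0 0" --pt "-6 0 0 0"

```text
time: 25.05
eef_pos: [514.4, 349.8, 240.6]
eef_rot: [-180.0, -0.1, 169.5]
ft_force: [-6.2, -0.5, 7.8]
width: 0.719
```

```bash
python3 - <<'E'
from ov import *
cap('scene','scene13');s=env.read_state();print(s['time'],s['eef_pos'],s['eef_rot'],s['ft_force'],s['moment'],s['width'])
x=s['eef_pos'][:2]-[526.7,347.6];print(R(-10.5).T@x)
E
python3 crop.py scene13 330 200 410 290 d2
```

```text
25.1 [514.68830762 349.71431136 240.56363483] [-1.79980716e+02 -4.73129938e-02  1.69521686e+02] [-6.35787     0.5832178   6.50976183] [0.07200583 0.91326239 0.00523794] 0.7165151830047097
[-12.19585812  -0.11005005]
```

View pics/d2.png

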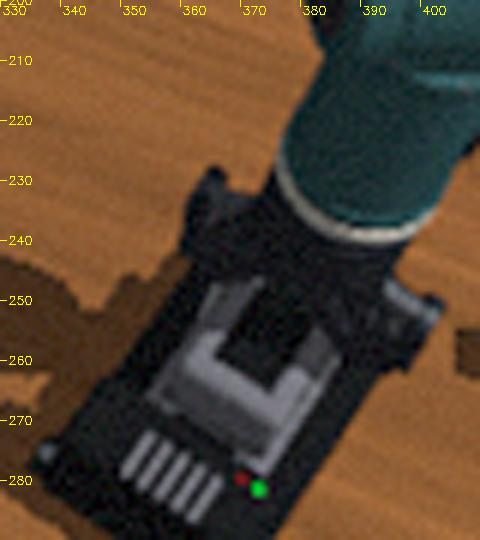

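play_rows --pt "-1.5 0 0 0" --pt "-3 0 0 0" --pt "-3 0 0 0"

```text
time: 25.48
eef_pos: [517.4, 349.1, 240.6]
eef_rot: [-180.0, -0.1, 169.5]
ft_force: [-5.8, -0.0, 7.8]
width: 0.715
```

play_rows --pt "-1.5 0 0 0" --pt "-2.5 0 0 0" --pt "-2.5 0 0 0"

```text
time: 25.85
eef_pos: [519.8, 348.7, 240.6]
eef_rot: [-180.0, -0.1, 169.5]
ft_force: [-6.4, 0.9, 7.6]
width: 0.72
```

play_rows --pt "-1 0 0 0" --pt "-1.5 0 0 0" --pt "-1.5 0 0 0"

```text
time: 26.22
eef_pos: [521.3, 348.4, 240.6]
eef_rot: [-180.0, -0.1, 169.5]
ft_force: [-5.8, -0.2, 6.8]
width: 0.718
```

play_rows --pt "-1 0 0 0" --pt "-1.5 0 0 0" --pt "-1.5 0 0 0"

```text
time: 26.6
eef_pos: [522.6, 348.1, 240.6]
eef_rot: [-180.0, -0.1, 169.5]
ft_force: [-7.6, 0.8, 6.5]
width: 0.719
```

play_rows --pt "-1 0 0 0" --pt "-1.5 0 0 0" --pt "-1.5 0 0 0"

```text
time: 26.98
eef_pos: [523.9, 347.9, 240.6]
eef_rot: [-180.0, -0.1, 169.5]
ft_force: [-6.4, 0.3, 9.1]
width: 0.715
```

play_rows --pt "-1 0 0 0" --pt "-1.5 0 0 0" --pt "-1.5 0 0 0"

```text
time: 27.35
eef_pos: [524.4, 347.8, 240.6]
eef_rot: [-179.9, -0.2, 169.5]
ft_force: [-11.0, 2.5, 10.8]
width: 0.712
```

```bash
python3 - <<'E'
from ov import *
cap('scene','scene14');cap('top','top14');s=env.read_state();print(s['time'],s['eef_pos'],s['eef_rot'],s['ft_force'],s['moment'],s['width'])
p=np.load('fit2.npy')
for f,b,o,n in(('scene14',(330,200,410,290),p[2:4],'t3'),('top14',(75,125,155,205),p[:2],'t4')):
    draw(f,b,[((526.7,347.6,-10.5),35,BA,(0,255,0))],n,o)
E
```

```text
27.45 [524.3883312  347.86891605 240.6090561 ] [-179.94620908   -0.22795223  169.51499286] [-10.6142961    2.19181125  10.67742906] [0.26858817 1.47420089 0.0465352 ] 0.7153369337123604
```

View pics/t3.png

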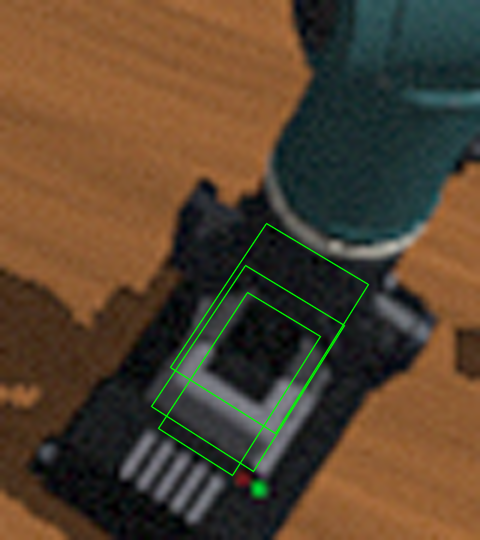

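View pics/t4.png

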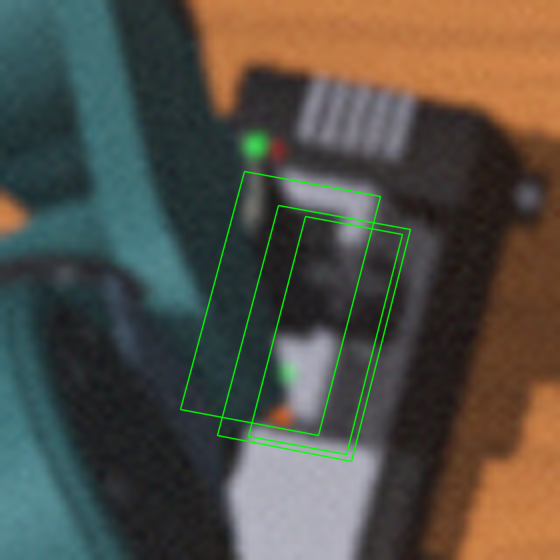

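The force climbed to 11 N and the motion stalled about 1 mm short of the command, so the pack has met either the catch ramp or the end stop. One more small push will tell.

play_rows --pt "-0.7 0 0 0" --pt "-1 0 0 0" --pt "-1 0 0 0"

```text
time: 27.82
eef_pos: [524.7, 347.8, 240.7]
eef_rot: [-179.9, -0.3, 169.5]
ft_force: [-14.0, 2.6, 12.8]
width: 0.718
```

play_rows --pt "1 0 0 0" --pt "2 0 0 0" --pt "3 0 0 0" --pt "3 0 0 0"

```text
time: 28.32
eef_pos: [523.8, 347.9, 240.6]
eef_rot: [-180.0, -0.0, 169.5]
ft_force: [-6.4, 0.1, 6.8]
width: 0.714
```

play_rows --pt "0.7 0 0 0" --pt "1.5 0 0 0" --pt "1.5 0 0 0"

```text
time: 28.7
eef_pos: [523.4, 347.9, 240.6]
eef_rot: [-180.0, 0.1, 169.5]
ft_force: [-0.7, -4.1, 5.2]
width: 0.719
```

play_rows --pt "0.7 0 0 0" --pt "1.5 0 0 0" --pt "1.5 0 0 0"

```text
time: 29.08
eef_pos: [522.8, 348.1, 240.6]
eef_rot: [180.0, 0.2, 169.5]
ft_force: [3.4, -5.7, 3.0]
width: 0.716
```

play_rows --pt "0.7 0 0 0" --pt "1.5 0 0 0" --pt "1.5 0 0 0"

```text
time: 29.45
eef_pos: [521.7, 348.3, 240.7]
eef_rot: [180.0, 0.2, 169.5]
ft_force: [4.5, -5.4, 3.1]
width: 0.717
```

play_rows --pt "0.7 0 0 0" --pt "1.5 0 0 0" --pt "1.5 0 0 0"

```text
time: 29.82
eef_pos: [520.2, 348.6, 240.7]
eef_rot: [180.0, 0.2, 169.5]
ft_force: [4.8, -4.8, 3.5]
width: 0.716
```

Pulling back moved 4 mm at friction level, so either it isn't latched or the pads slipped on the pack. A picture will show which.

```bash
python3 - <<'E'
from ov import *
cap('scene','scene15');cap('top','top15');s=env.read_state();print(s['time'],s['eef_pos'],s['ft_force'],s['moment'])
a,b=ld('scene14'),ld('scene15')
for n,c in(('14',a),('15',b)):
    j=cv2.resize(np.ascontiguousarray(c['image'][240:285,345:395,::-1]),None,fx=8,fy=8,interpolation=cv2.INTER_CUBIC);
    if n=='14': A=j
    else: cv2.imwrite('pics/cmp.png',np.hstack([A,j]))
a,b=ld('top14'),ld('top15')
A,B=[cv2.resize(np.ascontiguousarray(c['image'][140:200,100:150,::-1]),None,fx=8,fy=8,interpolation=cv2.INTER_CUBIC) for c in(a,b)]
cv2.imwrite('pics/cmp2.png',np.hstack([A,B]))
E
```

```text
29.925 [520.20218187 348.58518721 240.67286898] [ 4.02685246 -5.65095875  2.36934162] [-1.13029199 -0.67149817 -0.26675777]
```

View pics/cmp.png

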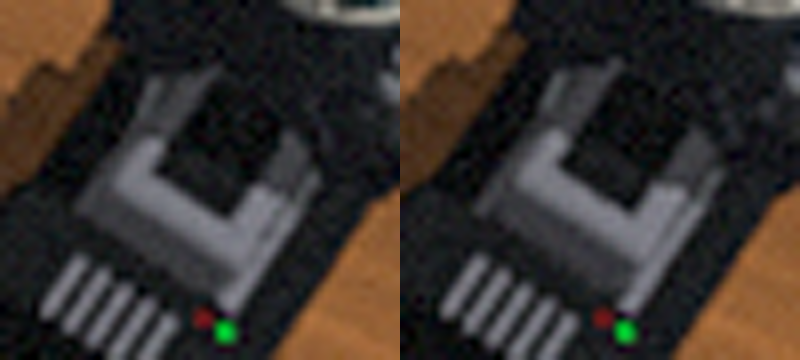

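View pics/cmp2.png

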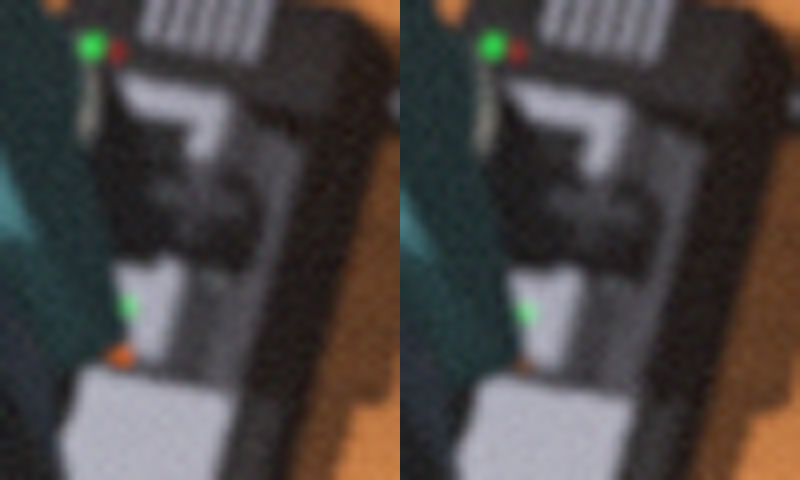

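The pack really did slide back about 3 mm, so it isn't latched. I need a better charger x, using deck-level features in both views.

```bash
python3 - <<'E'
from ov import *
t,s=ld('top0'),ld('scene0');p=np.load('fit2.npy');ch=np.array([526.7,347.6,-10.5])
def loc(n,q,z):
    c,o=(t,p[:2]) if n=='t' else (s,p[2:4])
    X=atz(c,q[0]-.5-o[0],q[1]-.5-o[1],z); return (R(ch[2]).T@(X[:2]-ch[:2])).round(1)
for n,k,q,z in [('t','deck front L z35',(100,206),35),('t','deck front R z35',(124,210.5),35),('t','body front L z0',(96,204.8),0),('t','body front R z0',(131,213),0),
 ('s','front corner -y z35',(370.5,233),35),('s','front +y z35',(399.5,250),35),('s','flare tip +y z45',(388.5,260.5),45),('s','flare tip -y z45',(366,249.5),45),
 ('s','housing back +y z75',(371,301),75),('s','housing back -y z75',(336,279),75),('s','back +y z0',(371,301),0),
 ('t','housing back L z75',(110,134),75),('t','housing back R',(145,141),75),('t','housing front top L',(107,149),75),
 ('s','catch ctr',(365.5,270),39),('t','catch bright',(122.7,163.8),39),('t','catch bright far edge',(121.5,160.5),39),('t','catch bright near edge',(123.5,167),37),
 ('t','rail/housing join L z35',(121,153.5),35),('t','join R z47',(132.5,155.5),47),('s','deck edge mouth',(375,252.5),35)]:
    print(n,k,loc(n,q,z))
E
python3 crop.py top15 95 140 145 215 z1;python3 crop.py scene0 330 225 410 305 z2
```

```text
t deck front L z35 [-116.1   40.4]
t deck front R z35 [-115.5  -37.6]
t body front L z0 [-110.5   67.4]
t body front R z0 [-114.8  -50.4]
s front corner -y z35 [-105.3  -54.2]
s front +y z35 [-105.9   56.6]
s flare tip +y z45 [-41.8  44.5]
s flare tip -y z45 [-32.8 -35.1]
s housing back +y z75 [131.   63.5]
s housing back -y z75 [133.9 -59.1]
s back +y z0 [96.8 64.4]
t housing back L z75 [106.5  53.5]
t housing back R [104.1 -61.1]
t housing front top L [57.3 50.1]
s catch ctr [31.6 -0.6]
t catch bright [28.1  2.1]
t catch bright far edge [37.9  8.6]
t catch bright near edge [18.9 -2.4]
t rail/housing join L z35 [61.  17.4]
t join R z47 [ 58.3 -24.7]
s deck edge mouth [-47.   -5.8]
```

View pics/z1.png

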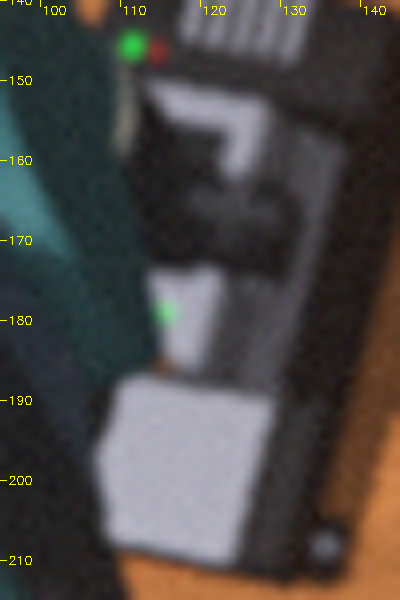

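View pics/z2.png

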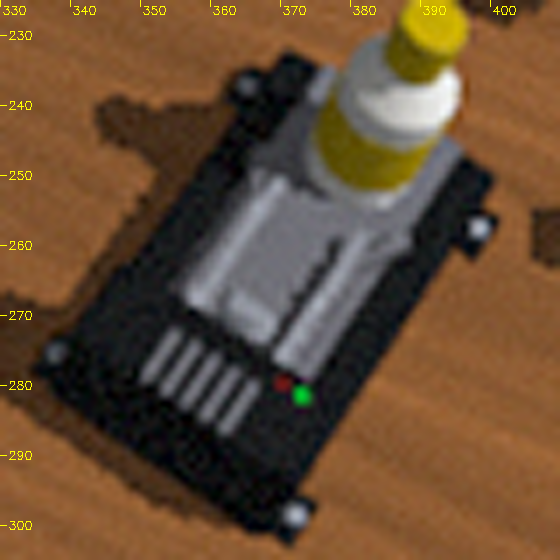

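play_rows --pt "0 0 -0.4 0" --pt "-1.5 0 -0.4 0" --pt "-3 0 -0.4 0" --pt "-4.5 0 -0.4 0" --pt "-6 0 -0.4 0" --pt "-7 0 -0.4 0"

```text
time: 30.68
eef_pos: [523.2, 348.1, 240.6]
eef_rot: [-179.9, -0.3, 169.5]
ft_force: [-7.4, -1.0, 8.1]
width: 0.719
```

play_rows --pt "-1 0 0 0" --pt "-2 0 0 0" --pt "-2 0 0 0"

```text
time: 31.05
eef_pos: [524.7, 347.9, 240.7]
eef_rot: [-179.9, -0.3, 169.5]
ft_force: [-9.9, -0.3, 10.3]
width: 0.715
```

play_rows --pt "-1 0 0 0" --pt "-2 0 0 0" --pt "-2 0 0 0"

```text
time: 31.42
eef_pos: [525.3, 347.8, 240.8]
eef_rot: [-179.9, -0.5, 169.5]
ft_force: [-14.7, 0.7, 14.7]
width: 0.714
```

fz rises together with fx, so the nose is being pressed down as I push. I'll ease the height up and push on.

play_rows --pt "0 0 -0.5 0" --pt "0 0 -1 0" --pt "0 0 -1 0"

```text
time: 31.8
eef_pos: [525.4, 347.8, 240.9]
eef_rot: [-179.9, -0.5, 169.5]
ft_force: [-12.4, 3.3, 7.6]
width: 0.719
```

play_rows --pt "-1 0 0 0" --pt "-1.5 0 0 0" --pt "-1.5 0 0 0"

```text
time: 32.17
eef_pos: [525.9, 347.7, 241.0]
eef_rot: [-179.9, -0.6, 169.5]
ft_force: [-16.3, 4.5, 12.3]
width: 0.716
```

It creeps forward but the push point is high. I'll relax, release, and push the tail low with closed fingers so the pack can self-align in the rails.

play_rows --pt "2 0 0 0" --pt "4 0 0 0" --pt "4.5 0 0 0" --pt "4.5 0 0 0"

```text
time: 32.67
eef_pos: [524.5, 347.9, 240.8]
eef_rot: [-179.9, -0.2, 169.5]
ft_force: [-6.4, 0.9, 0.6]
width: 0.717
```

play_rows --pt "0 0 0 0" --pt "0 0 0 0" --pt "0 0 0 0" --pt "0 0 0 0" --claw 1

```text
time: 33.17
eef_pos: [526.4, 347.7, 241.8]
eef_rot: [180.0, 0.0, 169.5]
ft_force: [-0.2, 0.8, -0.4]
width: 0.996
```

```bash
python3 - <<'E'
from ov import *
s=env.read_state();print(s['time'],s['eef_pos'],s['eef_rot'],s['ft_force'],s['moment'],s['width'])
E
```

```text
33.175 [526.44778728 347.6992002  241.77474672] [1.79986318e+02 2.70087500e-02 1.69520321e+02] [-0.20617701  0.82084403 -0.37218871] [ 0.03437494 -0.06846417  0.02766372] 0.9962392939970781
```

play_rows --pt "0 0 -8 0" --pt "0 0 -24 0" --pt "0 0 -46 0" --pt "0 0 -64 0" --pt "0 0 -70 0" --pt "10 0 -70 0" --pt "32 0 -70 0" --pt "56 0 -70 0" --pt "74 0 -70 0" --pt "80 0 -70 0" --pt "80 0 -70 0"

```text
time: 34.55
eef_pos: [447.1, 362.4, 311.7]
eef_rot: [-180.0, 0.0, 169.6]
ft_force: [-0.3, -0.0, 0.3]
width: 0.998
```

play_rows --pt "0 0 0 0" --pt "0 0 0 0" --pt "0 0 0 0" --pt "0 0 0 0" --pt "0 0 10 0" --pt "0 0 26 0" --pt "0 0 46 0" --pt "0 0 64 0" --pt "0 0 76 0" --pt "0 0 78 0" --pt "0 0 78 0" --claw 0 --newtons 40

```text
time: 35.92
eef_pos: [447.6, 362.3, 233.7]
eef_rot: [-180.0, 0.0, 169.5]
ft_force: [-1.0, -0.4, -0.6]
width: 0.003
```

```bash
python3 - <<'E'
from ov import *
cap('scene','scene16');cap('top','top16');s=env.read_state();print(s['time'],s['eef_pos'],s['eef_rot'],s['ft_force'],s['moment'],s['width'])
E
python3 crop.py scene16 330 200 410 290 d2;python3 crop.py top16 75 130 155 215 d1
```

```text
36.025 [447.7880008  362.40201411 234.21430142] [1.79961164e+02 4.56109718e-02 1.69526792e+02] [ 0.48601324 -0.25752659  0.00672587] [ 0.01464077 -0.03791114  0.03376964] 0.0013159662901815361
```

View pics/d2.png

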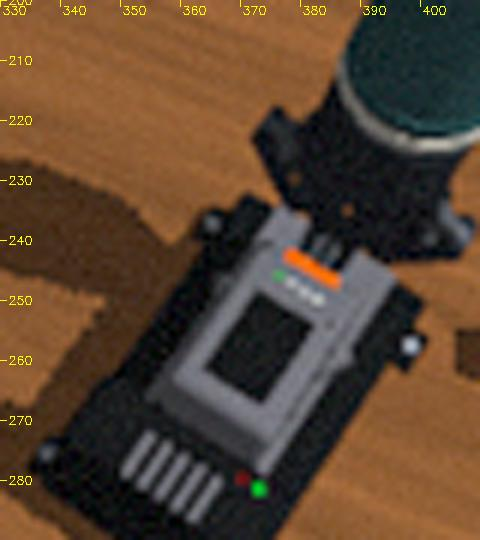

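View pics/d1.png

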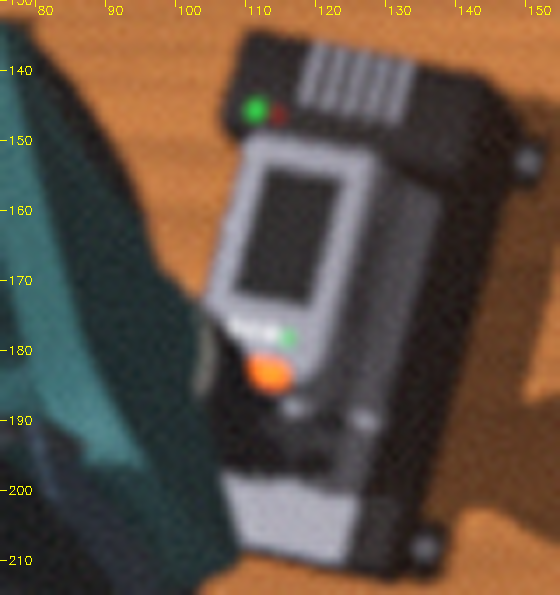

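The pack sits in the rails with the closed fingers behind its tail at scene (384,241). Pushing along now.

play_rows --pt "-3 0 0 0" --pt "-6 0 0 0" --pt "-9 0 0 0" --pt "-11 0 0 0" --pt "-11 0 0 0"

```text
time: 36.65
eef_pos: [458.5, 360.2, 233.7]
eef_rot: [-180.0, 0.0, 169.5]
ft_force: [0.6, 0.2, -0.2]
width: -0.002
```

play_rows --pt "-1.5 0 0 0" --pt "-3 0 0 0" --pt "-4 0 0 0" --pt "-4 0 0 0"

```text
time: 37.15
eef_pos: [462.3, 359.5, 233.7]
eef_rot: [-180.0, 0.0, 169.5]
ft_force: [-0.7, 1.1, 0.2]
width: -0.001
```

play_rows --pt "-1.5 0 0 0" --pt "-3 0 0 0" --pt "-4 0 0 0" --pt "-4 0 0 0"

```text
time: 37.65
eef_pos: [465.4, 358.7, 233.5]
eef_rot: [-180.0, -0.1, 169.5]
ft_force: [-5.7, 0.8, 1.3]
width: 0.003
```

play_rows --pt "-1 0 0 0" --pt "-2 0 0 0" --pt "-2 0 0 0"

```text
time: 38.02
eef_pos: [466.0, 358.3, 233.3]
eef_rot: [-179.9, -0.3, 169.5]
ft_force: [-11.9, 3.5, 4.6]
width: 0.001
```

play_rows --pt "-1 0 0 0" --pt "-2 0 0 0" --pt "-2 0 0 0"

```text
time: 38.4
eef_pos: [466.4, 358.0, 233.0]
eef_rot: [-179.8, -0.5, 169.5]
ft_force: [-15.3, 4.5, 6.3]
width: 0.001
```

play_rows --pt "-1 0 0 0" --pt "-2 0 0 0" --pt "-2 0 0 0"

```text
time: 38.78
eef_pos: [466.9, 357.6, 232.8]
eef_rot: [-179.8, -0.7, 169.5]
ft_force: [-20.3, 5.9, 9.5]
width: -0.002
```

play_rows --pt "-1 0 0 0" --pt "-2 0 0 0" --pt "-2 0 0 0"

```text
time: 39.15
eef_pos: [467.4, 357.5, 232.8]
eef_rot: [-179.7, -0.8, 169.5]
ft_force: [-25.8, 8.1, 13.6]
width: 0.001
```

```bash
python3 - <<'E'
from ov import *
cap('scene','scene17');s=env.read_state();print(s['time'],s['eef_pos'],s['eef_rot'],s['ft_force'],s['moment'],s['width'])
a,b=ld('scene16'),ld('scene17')
A,B=[cv2.resize(np.ascontiguousarray(c['image'][228:288,345:395,::-1]),None,fx=8,fy=8,interpolation=cv2.INTER_CUBIC) for c in(a,b)]
cv2.imwrite('pics/cmp3.png',np.hstack([A,B]))
E
```

```text
39.2 [467.37280957 357.46279872 232.77806177] [-179.73111728   -0.84599319  169.46556046] [-26.12962791   7.80328661  12.69963663] [ 0.98572511  3.36832424 -0.07451641] 0.003535965928272661
```

View pics/cmp3.png

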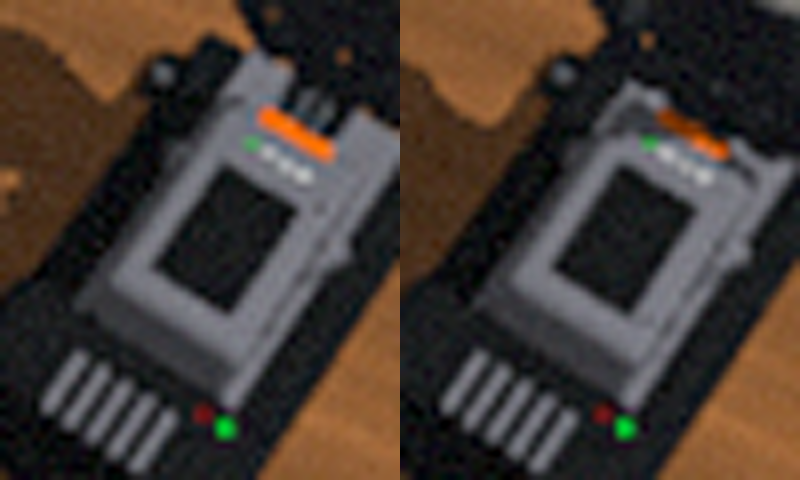

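The pack doesn't move at 26 N, so it's against a hard stop. To see whether the catch has latched, I'll regrip and try a gentle pull.

play_rows --pt "8 0 0 0" --pt "24 0 0 0" --pt "28 0 -10 0" --pt "28 0 -34 0" --pt "28 0 -60 0" --pt "28 0 -78 0" --pt "28 0 -78 0"

```text
time: 40.08
eef_pos: [447.6, 362.8, 313.8]
eef_rot: [179.8, 0.2, 169.5]
ft_force: [0.2, -0.3, -0.2]
width: 0.001
```

```bash
python3 - <<'E'
from ov import *
cap('scene','scene18');cap('top','top18');s=env.read_state();print(s['time'],s['eef_pos'],s['eef_rot'],s['ft_force'],s['moment'],s['width'])
x=s['eef_pos'];print(R(169.5).T@(np.array([525,348])-x[:2]))
a,b=ld('scene16'),ld('scene18')
A,B=[cv2.resize(np.ascontiguousarray(c['image'][228:288,345:395,::-1]),None,fx=8,fy=8,interpolation=cv2.INTER_CUBIC) for c in(a,b)]
cv2.imwrite('pics/cmp4.png',np.hstack([A,B]))
# subpixel shift of pack screen area
from numpy import float32
g=[cv2.cvtColor(c['image'],cv2.COLOR_RGB2GRAY).astype(float32) for c in(a,b,ld('scene17'))]
for n,i in(('18v16',1),('17v16',2)):
    print(n,'pack',cv2.phaseCorrelate(g[0][250:272,360:384].copy(),g[i][250:272,360:384].copy()),'charger',cv2.phaseCorrelate(g[0][272:290,345:372].copy(),g[i][272:290,345:372].copy()))
E
```

```text
40.175 [446.63675114 362.28772664 311.758238  ] [1.79985192e+02 3.63107102e-02 1.69519822e+02] [-0.61533854  0.34506411 -0.47232394] [-0.04165405 -0.00272009  0.04647464] -0.0001035494658768782
[-79.65478039  -0.2320905 ]
18v16 pack ((0.16447790931049866, -0.199530028775337), 0.9927092045545578) charger ((0.6785249952919035, 0.09872646265101714), 0.9766352402329935)
17v16 pack ((-0.001681338197984772, -0.09742514239864519), 1.0259279964698687) charger ((0.7380338296673497, 0.2679238634416041), 0.890181057737688)
```

View pics/cmp4.png

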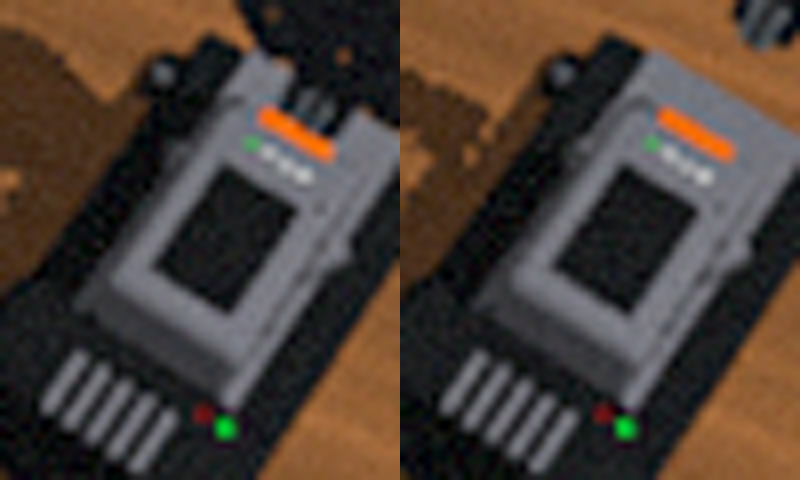

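```bash
python3 - <<'E'
from ov import *
for V,bx in(('scene',(262,276,354,376)),):
    ref=ld('scene18')['image'].astype(np.float32).mean(2)
    v0,v1,u0,u1=bx
    for k in(13,14,15,16,17):
        g=ld(f'scene{k}')['image'].astype(np.float32).mean(2)
        # search shift along charger x direction in image
        c=ld('scene18');d=(proj(c,W((526.7,347.6,-10.5),[(10,0,90)])[0])-proj(c,W((526.7,347.6,-10.5),[(0,0,90)])[0]))/10
        best=[]
        for mm in np.arange(-14,8,.25):
            M=np.float32([[1,0,-mm*d[0]],[0,1,-mm*d[1]]])
            w=cv2.warpAffine(ref,M,(512,384),flags=cv2.INTER_CUBIC)  # ref moved by -mm
            M2=np.float32([[1,0,mm*d[0]],[0,1,mm*d[1]]]);w=cv2.warpAffine(ref,M2,(512,384),flags=cv2.INTER_CUBIC)
            m=np.zeros_like(ref,bool)
            q=[proj(c,W((526.7+4,347,-10.5),[(x,y,101)])[0] for 0 in()] if False else None
            m[v0:v1,u0:u1]=True
            # only pack-top nose polygon
            poly=np.array([proj(c,W((530.6,346.9,-10.5),[(x+mm,y,101)])[0])+np.load('fit2.npy')[2:4] for x,y in((20,-28),(54,-28),(54,28),(20,28))])
            mk=np.zeros(ref.shape,np.uint8);cv2.fillPoly(mk,[np.round(poly).astype(int)],1)
            a=g[mk>0];b=w[mk>0];best.append((np.mean(np.abs(a-b)),mm))
        print(k,sorted(best)[:3])
E
```

```text
File "<stdin>", line 15
    q=[proj(c,W((526.7+4,347,-10.5),[(x,y,101)])[0] for 0 in()] if False else None
                                                              ^
SyntaxError: closing parenthesis ']' does not match opening parenthesis '('
```

```bash
python3 - <<'E'
from ov import *
o=np.load('fit2.npy')[2:4];c=ld('scene18');P=(530.6,346.9,-10.5)
d=(proj(c,W(P,[(10,0,101)])[0])-proj(c,W(P,[(0,0,101)])[0]))/10
ref=c['image'].astype(np.float32).mean(2);print(d)
for k in(13,14,15,16,17):
    g=ld(f'scene{k}')['image'].astype(np.float32).mean(2);best=[]
    for mm in np.arange(-16,6,.25):
        w=cv2.warpAffine(ref,np.float32([[1,0,mm*d[0]],[0,1,mm*d[1]]]),(512,384),flags=cv2.INTER_CUBIC)
        poly=np.array([proj(c,W(P,[(x+mm,y,101)])[0])+o for x,y in((30,-29),(54,-29),(54,29),(30,29))])
        mk=np.zeros(ref.shape,np.uint8);cv2.fillPoly(mk,[np.round(poly).astype(int)],1)
        best.append((round(float(np.mean(np.abs(g-w)[mk>0])),2),mm))
    print(k,sorted(best)[:3])
E
```

```text
[-0.14766555  0.22726666]
13 [(4.18, np.float64(-10.0)), (4.2, np.float64(-9.75)), (4.46, np.float64(-10.25))]
14 [(3.82, np.float64(0.0)), (3.88, np.float64(0.25)), (4.42, np.float64(-0.25))]
15 [(3.73, np.float64(-3.25)), (3.79, np.float64(-3.0)), (4.02, np.float64(-2.75))]
16 [(3.58, np.float64(-0.25)), (3.68, np.float64(0.0)), (4.05, np.float64(-0.5))]
17 [(3.78, np.float64(0.0)), (3.81, np.float64(0.25)), (4.28, np.float64(-0.25))]
```

The pack is now at the same place as the first stall, and the earlier pull moved it about 3 mm. Regripping for a clear pull test.

play_rows --pt "-8 0 0 0" --pt "-26 0 0 0" --pt "-50 0 0 0" --pt "-70 0 0 0" --pt "-80 0 0 0" --pt "-82 0 10 0" --pt "-82 0 30 0" --pt "-82 0 52 0" --pt "-82 0 66 0" --pt "-82 0 70.5 0" --pt "-82 0 70.5 0" --claw 1

```text
time: 41.55
eef_pos: [527.0, 347.6, 241.1]
eef_rot: [-180.0, -0.0, 169.5]
ft_force: [0.6, 0.7, 0.2]
width: 1.001
```

play_rows --pt "0 0 0 0" --pt "0 0 0 0" --pt "0 0 0 0" --pt "0 0 0 0" --pt "0 0 0 0" --claw 0 --newtons 60

```text
time: 42.18
eef_pos: [527.4, 347.4, 242.2]
eef_rot: [180.0, 0.1, 169.5]
ft_force: [-1.9, -3.5, 5.6]
width: 0.715
```

play_rows --pt "1 0 0 0" --pt "2 0 0 0" --pt "3 0 0 0" --pt "3 0 0 0"

```text
time: 42.68
eef_pos: [526.0, 347.7, 242.3]
eef_rot: [179.9, 0.3, 169.5]
ft_force: [4.4, -4.7, 4.6]
width: 0.716
```

play_rows --pt "1 0 0 0" --pt "2 0 0 0" --pt "2 0 0 0"

```text
time: 43.05
eef_pos: [524.1, 348.1, 242.3]
eef_rot: [179.9, 0.3, 169.5]
ft_force: [4.6, -4.5, 5.1]
width: 0.718
```

play_rows --pt "1 0 0 0" --pt "2 0 0 0" --pt "2 0 0 0"

```text
time: 43.42
eef_pos: [523.2, 348.2, 242.5]
eef_rot: [179.9, 0.4, 169.5]
ft_force: [8.7, -7.3, 1.9]
width: 0.712
```

```bash
cat > sh.py <<'E'
from ov import *
import sys
o=np.load('fit2.npy')[2:4];c=ld('scene18');P=(530.6,346.9,-10.5)
d=(proj(c,W(P,[(10,0,101)])[0])-proj(c,W(P,[(0,0,101)])[0]))/10
ref=c['image'].astype(np.float32).mean(2)
def sh(k):
    g=ld(k)['image'].astype(np.float32).mean(2);best=[]
    for mm in np.arange(-16,6,.25):
        w=cv2.warpAffine(ref,np.float32([[1,0,mm*d[0]],[0,1,mm*d[1]]]),(512,384),flags=cv2.INTER_CUBIC)
        poly=np.array([proj(c,W(P,[(x+mm,y,101)])[0])+o for x,y in((30,-29),(54,-29),(54,29),(30,29))])
        mk=np.zeros(ref.shape,np.uint8);cv2.fillPoly(mk,[np.round(poly).astype(int)],1)
        best.append((round(float(np.mean(np.abs(g-w)[mk>0])),2),float(mm)))
    return sorted(best)[:3]
n=sys.argv[1];cap('scene',n);s=env.read_state();print(s['time'],s['eef_pos'],s['eef_rot'],s['ft_force'],s['moment']);print(sh(n))
E
python3 sh.py scene19
```

```text
43.475 [523.23035349 348.17727892 242.44483347] [179.92526659   0.41157773 169.52324221] [ 8.76818747 -6.81883071  2.33277234] [-1.12390562 -1.32835366 -0.32244588]
[(4.36, -3.75), (4.46, -4.0), (4.59, -3.5)]
```

play_rows --pt "1 0 0 0" --pt "2 0 0 0" --pt "2 0 0 0"

```text
time: 43.85
eef_pos: [522.4, 348.3, 242.6]
eef_rot: [179.9, 0.6, 169.5]
ft_force: [14.1, -9.1, -0.2]
width: 0.714
```

```bash
python3 sh.py scene20
```

```text
43.9 [522.4859723  348.28007809 242.65997828] [179.90452487   0.57738195 169.53182313] [12.49297873 -8.89919511 -0.13517685] [-1.59987654 -1.99108311 -0.35248438]
[(4.3, -4.25), (4.49, -4.5), (4.54, -4.0)]
```

The pull climbed to 14 N with no more pack motion, so the catch has latched. I'll relax to zero force so the pack rests against the catch, not the end stop, then release.

play_rows --pt "-1 0 0 0" --pt "-2 0 0 0" --pt "-2.5 0 0 0" --pt "-2.5 0 0 0"

```text
time: 44.4
eef_pos: [523.2, 348.2, 242.6]
eef_rot: [179.9, 0.3, 169.5]
ft_force: [6.2, -5.6, 5.1]
width: 0.713
```

play_rows --pt "-0.7 -0.5 0 0" --pt "-1.5 -1 0 0" --pt "-1.5 -1 0 0"

```text
time: 44.78
eef_pos: [523.8, 347.8, 242.3]
eef_rot: [179.9, 0.2, 169.5]
ft_force: [5.7, -1.6, 6.2]
width: 0.715
```

play_rows --pt "-0.7 0 0 0" --pt "-1.3 0 0 0" --pt "-1.3 0 0 0"

```text
time: 45.15
eef_pos: [524.2, 347.7, 242.2]
eef_rot: [179.9, 0.1, 169.5]
ft_force: [2.8, -0.5, 6.0]
width: 0.718
```

```bash
python3 sh.py scene21
```

```text
45.2 [524.21945006 347.71808521 242.23446482] [1.79876050e+02 1.36780137e-01 1.69503871e+02] [ 2.66241775 -0.54843287  6.80933986] [-0.01547375 -0.41396485 -0.21413133]
[(3.85, -3.0), (3.9, -3.25), (4.06, -2.75)]
```

play_rows --pt "-0.7 0 0 0" --pt "-1.3 0 0 0" --pt "-1.5 0 0 0" --pt "-1.5 0 0 0"

```text
time: 45.7
eef_pos: [524.6, 347.7, 242.2]
eef_rot: [179.9, 0.0, 169.5]
ft_force: [-0.8, 0.5, 9.6]
width: 0.714
```

```bash
python3 sh.py scene22
```

```text
45.75 [524.65818536 347.66471508 242.22356562] [1.79895082e+02 8.48894169e-03 1.69511208e+02] [-2.07010436  0.81342191  9.81718276] [ 0.31051936  0.00171664 -0.12510994]
[(3.89, -3.0), (4.03, -2.75), (4.06, -3.25)]
```

play_rows --pt "-0.7 0 -0.5 0" --pt "-1.2 0 -1 0" --pt "-1.5 0 -1 0" --pt "-1.5 0 -1 0"

```text
time: 46.25
eef_pos: [525.5, 347.2, 242.3]
eef_rot: [180.0, -0.1, 169.5]
ft_force: [-3.6, 2.2, 6.7]
width: 0.712
```

```bash
python3 sh.py scene23
```

```text
46.3 [525.49987324 347.21307648 242.25385696] [ 1.79970342e+02 -9.38135659e-02  1.69533906e+02] [-4.87835895  3.2346084   5.35852063] [0.77314506 0.35042425 0.10288905]
[(4.11, -2.25), (4.14, -2.0), (4.35, -1.75)]
```

The pack rests about 2 mm short of the end stop, inside the catch's play. Relaxing and releasing.

play_rows --pt "0.6 0.3 0 0" --pt "1.1 0.6 0 0" --pt "1.1 0.6 0 0"

```text
time: 46.68
eef_pos: [525.2, 347.4, 242.2]
eef_rot: [-180.0, -0.0, 169.5]
ft_force: [-1.1, 0.0, 4.9]
width: 0.714
```

play_rows --pt "0 0 0 0" --pt "0 0 0 0" --pt "0 0 0 0" --pt "0 0 0 0" --claw 1

```text
time: 47.18
eef_pos: [525.3, 347.3, 242.0]
eef_rot: [-180.0, -0.0, 169.5]
ft_force: [-0.0, 1.1, 1.4]
width: 1.002
```

play_rows --pt "0 0 -8 0" --pt "0 0 -24 0" --pt "0 0 -48 0" --pt "0 0 -75 0" --pt "0 0 -100 0" --pt "20 0 -118 0" --pt "50 0 -130 0" --pt "85 0 -135 0" --pt "115 0 -138 0" --pt "130 0 -140 0" --pt "130 0 -140 0"

```text
time: 48.55
eef_pos: [396.5, 371.3, 382.4]
eef_rot: [-180.0, 0.0, 169.6]
ft_force: [0.1, -0.1, -0.3]
width: 1.0
```

```bash
python3 sh.py scene24;python3 - <<'E'
from h import *
cap('top','top24')
c=ld('scene24');cv2.imwrite('pics/s24.png',cv2.resize(c['image'][:,:,::-1],(800,600),interpolation=cv2.INTER_CUBIC))
c=ld('top24');cv2.imwrite('pics/t24.png',cv2.resize(c['image'][:,:,::-1],(800,600),interpolation=cv2.INTER_CUBIC))
E
python3 crop.py scene24 330 210 410 300 d2
```

```text
48.6 [397.48178298 371.29341894 382.30240137] [1.79992308e+02 4.44386741e-02 1.69578241e+02] [ 0.04671475 -0.22088464 -0.04629489] [-0.02202723 -0.01629553  0.0255161 ]
[(4.32, -2.75), (4.36, -2.5), (4.55, -3.0)]
```

View pics/d2.png

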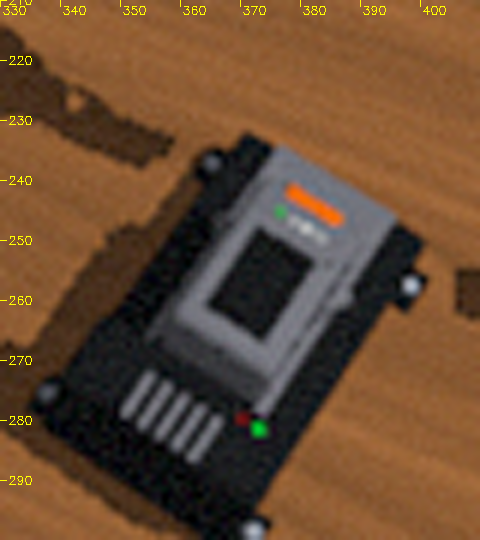

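View pics/s24.png

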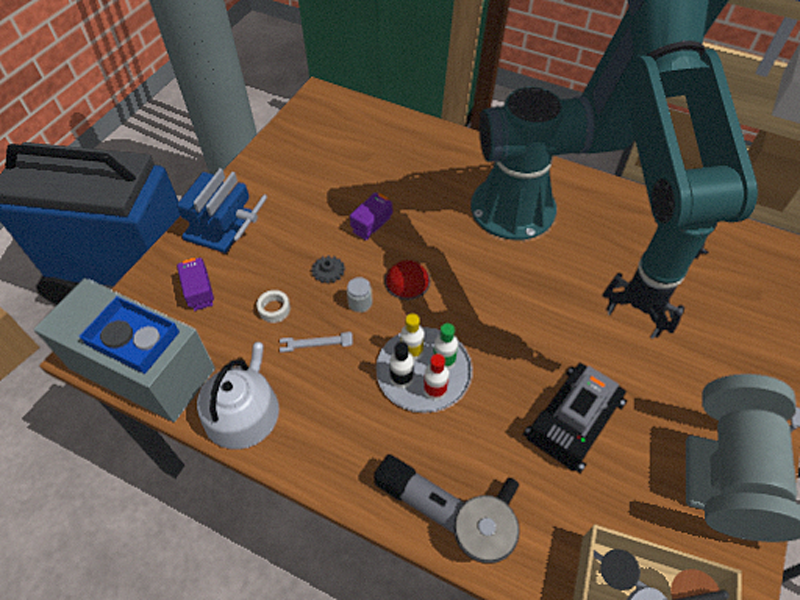

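View pics/t24.png

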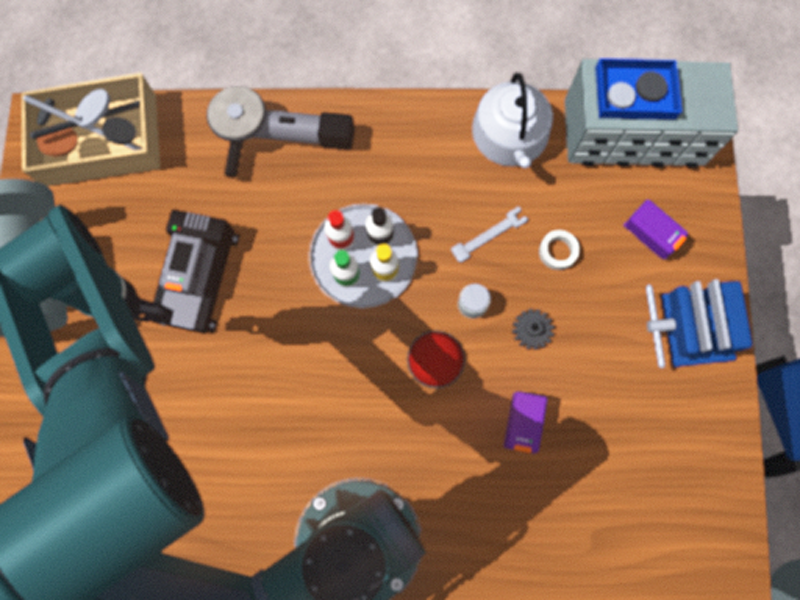

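The last pictures show the pack on the rails against the housing, at scene (575,395). Four bottles stand upright in the tray, with yellow at (413,335), and the wrench, tape, gear, jar and dome haven't moved. The gripper is clear, so I'm handing in.

```bash
python3 - <<'E'
from h import *
print(env.sign_off()); print(env.read_state()['time'])
E
```

```text
the job is handed in; nothing more can be done
None
the job is handed in; nothing more can be done
```

The grey battery pack is on the charger with the catch engaged, and the yellow bottle stands upright in the tray's empty place. I handed the job in at about 49 s.

**Bottle:** I gripped it by the cap and stood it in the tray. Measured afterwards, it stands within about 3 mm of the gap point, 54.5 mm from the tray centre.

**Pack:** I set it on the deck and slid it along the rails to a hard stop. It didn't move at 26 N of low push on its tail, so I took that to be the end stop.

**Catch:** My first pull-back gave about 3 mm of free play at about 5 N, and I took that to mean it was not latched. A second pull, after regripping, rose to 14 N with almost no more movement, so I take the catch as engaged. I did not see the catch itself.

**Final checks:**
- **Position:** The pack rests about 2.6 mm back from the hard stop, by image comparison good to about 0.5 mm. The nominal figure is 2 mm, so it may sit up to 0.6 mm short of the home point; it had not moved when I let go, beyond that error.
- **Charger measurement:** The camera estimates of the charger's position along the slide differed by about 4 mm, so I relied on contact for this.
- **Everything else:** The wrench, tape, gear, jar, dome and other bottles looked unmoved, and the gripper was clear with about zero force.

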